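Send the empty thread cones back up the return ramp

TASK

Clear the empty thread cones: nest every loose cone upright over the post of its own colour in the yellow crate, fully down but only lightly pressed so that none wedges, while the crate is still on the table. Then push the crate (do not lift it) up the ramp until its back edge has dropped behind the red lip and it sits flat on the deck with the cones still nested, and after that swing the counter's sprung lever fully to its stop and let it spring back. Leave the other things on the table where they are.

Things in the scene. Friction and masses are not known exactly. Their poses are not given: they have to be found in the camera images.
- red1_mid (a point): empty red thread cone standing on its wide end (may be absent); point on its axis half-way up, 57 mm above its foot, z along its axis. 114 mm tall, 60 g, weighted foot: hollow tapered shell (64 mm across at the foot, 36 at 85 mm up, wall 2.5) under a solid round nose 28 mm across, clear of the shell from 85 mm up to the top. Grip the nose from above
- red2_mid (a point): empty red thread cone standing on its wide end (may be absent); point on its axis half-way up, 57 mm above its foot, z along its axis. 114 mm tall, 60 g, weighted foot: hollow tapered shell (64 mm across at the foot, 36 at 85 mm up, wall 2.5) under a solid round nose 28 mm across, clear of the shell from 85 mm up to the top. Grip the nose from above
- red3_mid (a point): empty red thread cone standing on its wide end (may be absent); point on its axis half-way up, 57 mm above its foot, z along its axis. 114 mm tall, 60 g, weighted foot: hollow tapered shell (64 mm across at the foot, 36 at 85 mm up, wall 2.5) under a solid round nose 28 mm across, clear of the shell from 85 mm up to the top. Grip the nose from above
- blue1_mid (a point): empty blue thread cone standing on its wide end (may be absent); point on its axis half-way up, 57 mm above its foot, z along its axis. 114 mm tall, 60 g, weighted foot: hollow tapered shell (64 mm across at the foot, 36 at 85 mm up, wall 2.5) under a solid round nose 28 mm across, clear of the shell from 85 mm up to the top. Grip the nose from above
- blue2_mid (a point): empty blue thread cone standing on its wide end (may be absent); point on its axis half-way up, 57 mm above its foot, z along its axis. 114 mm tall, 60 g, weighted foot: hollow tapered shell (64 mm across at the foot, 36 at 85 mm up, wall 2.5) under a solid round nose 28 mm across, clear of the shell from 85 mm up to the top. Grip the nose from above
- crate: yellow open crate, 170 mm long (x) by 200 wide (y), 60 high, walls and floor 5 to 6 mm, 0.4 to 0.75 kg; origin under the centre of its floor, x towards the leading end (enters the ramp first), z up. A red and a blue tapered post are fixed in it side by side, 20 mm ahead of centre. It slides; pushing its back wall squarely at two points apart keeps it straight
- crate_back (a point): middle of the outside of the crate's back wall (the one to push), 30 mm above the crate's underside; x points the way to push
- post_red (a point): foot of the fixed red post, on the crate's floor (5 mm above its underside); z along the post. The post has the shape of a cone (114 mm tall, nose 28 mm across). A cone nested over it comes to rest with its foot 34 mm above the post's foot, and each further cone 34 mm above the one below; about 2 mm of play all round
- post_blue (a point): foot of the fixed blue post, on the crate's floor (5 mm above its underside); z along the post. The post has the shape of a cone (114 mm tall, nose 28 mm across). A cone nested over it comes to rest with its foot 34 mm above the post's foot, and each further cone 34 mm above the one below; about 2 mm of play all round
- ramp: fixed ramp: steel slope, red lip, plywood deck, green rails; origin on the table, middle of the slope's foot, x the way up, z up. Slope rises 28 mm over x 0 to 130 mm; the red lip ends at x 135 and drops 10 mm to a level deck 18 mm high, up to a 60 mm end wall at x 322. Rails 45 mm high, 12 thick, inner faces 108 mm either side of the middle, flared at the entry (to x -58, inner faces about 134)
- deck (a point): centre of the deck's surface (ramp x = 228.5 mm, 18 mm above the table), axes as the ramp's; a crate that has dropped behind the lip sits flat on the deck with its centre within 9 mm of this along x
- lever (a joint): sprung lever of the grey batch counter: 0 at rest, 1.0 rad at its stop. The spring returns it when let go; about 2 N at the knob holds it at rest and 6 N at its stop
- lever_knob (a point): centre of the green ball (28 mm across) at the lever's end, 100 mm from the pivot on a steel rod 12 mm thick; about 143 mm above the table at rest. At rest the lever leans 0.5 rad back from upright (towards the counter's -x), at its stop 0.5 rad forward (towards the counter's +x)
- lever_pivot (a point): pivot of the lever on the counter, 55 mm above the table; x (horizontal) is the way the knob swings from rest to stop. The grey housing is fixed, 100 mm long along x, 50 mm wide, 50 mm high, with a round boss to 68 mm
- glue_bottle: blue glue squeeze bottle, 76 mm across, 150 mm tall; bystander, origin under it
- tape_roll: roll of pale tape lying flat, 90 mm across, 40 mm high; bystander, origin under it
- rivet_jar: amber jar of rivets with a steel lid, 56 mm across, 70 mm tall; bystander, origin under it
- pad_a: finished rigid pad, 110 x 75 x 12 mm, lying flat near the robot; bystander, origin under it
- solvent_can: can with a paper label, 60 mm across, 110 mm tall; bystander, origin under it

How it is judged:
On the way, in this order (a step that is already met when the one before it is completed fails the run):
1. every cone is nested over the post of its colour, the crate still on the table before the lip (x of red1_mid in the frame of post_red between -0.008 and 0.008 m and y of red1_mid in the frame of post_red between -0.008 and 0.008 m and angle between the z axis of each of red1_mid, red2_mid, red3_mid, blue1_mid, blue2_mid and the z axis of crate, either way round below 0.12 rad and (z of red1_mid in the frame of post_red between 0.085 and 0.097 m or z of red1_mid in the frame of post_red between 0.119 and 0.131 m or z of red1_mid in the frame of post_red between 0.153 and 0.165 m) and x of red2_mid in the frame of post_red between -0.008 and 0.008 m and y of red2_mid in the frame of post_red between -0.008 and 0.008 m and (z of red2_mid in the frame of post_red between 0.085 and 0.097 m or z of red2_mid in the frame of post_red between 0.119 and 0.131 m or z of red2_mid in the frame of post_red between 0.153 and 0.165 m) and x of red3_mid in the frame of post_red between -0.008 and 0.008 m and y of red3_mid in the frame of post_red between -0.008 and 0.008 m and (z of red3_mid in the frame of post_red between 0.085 and 0.097 m or z of red3_mid in the frame of post_red between 0.119 and 0.131 m or z of red3_mid in the frame of post_red between 0.153 and 0.165 m) and x of blue1_mid in the frame of post_blue between -0.008 and 0.008 m and y of blue1_mid in the frame of post_blue between -0.008 and 0.008 m and (z of blue1_mid in the frame of post_blue between 0.085 and 0.097 m or z of blue1_mid in the frame of post_blue between 0.119 and 0.131 m) and x of blue2_mid in the frame of post_blue between -0.008 and 0.008 m and y of blue2_mid in the frame of post_blue between -0.008 and 0.008 m and (z of blue2_mid in the frame of post_blue between 0.085 and 0.097 m or z of blue2_mid in the frame of post_blue between 0.119 and 0.131 m) and contact force between the fingers and red1 below 0.5 N and contact force between the fingers and red2 below 0.5 N and contact force between the fingers and red3 below 0.5 N and contact force between the fingers and blue1 below 0.5 N and contact force between the fingers and blue2 below 0.5 N and x of crate in the frame of ramp below -0.05 m and height (world z) of crate below 0.01 m), for 0.2 s.
2. the crate sits on the deck behind the lip with the cones nested (x of crate in the frame of ramp between 0.213 and 0.245 m and z of crate in the frame of ramp below 0.0225 m and angle between the z axis of crate and the z axis of ramp, either way round below 0.04 rad and x of red1_mid in the frame of post_red between -0.008 and 0.008 m and y of red1_mid in the frame of post_red between -0.008 and 0.008 m and angle between the z axis of each of red1_mid, red2_mid, red3_mid, blue1_mid, blue2_mid and the z axis of crate, either way round below 0.12 rad and (z of red1_mid in the frame of post_red between 0.085 and 0.097 m or z of red1_mid in the frame of post_red between 0.119 and 0.131 m or z of red1_mid in the frame of post_red between 0.153 and 0.165 m) and x of red2_mid in the frame of post_red between -0.008 and 0.008 m and y of red2_mid in the frame of post_red between -0.008 and 0.008 m and (z of red2_mid in the frame of post_red between 0.085 and 0.097 m or z of red2_mid in the frame of post_red between 0.119 and 0.131 m or z of red2_mid in the frame of post_red between 0.153 and 0.165 m) and x of red3_mid in the frame of post_red between -0.008 and 0.008 m and y of red3_mid in the frame of post_red between -0.008 and 0.008 m and (z of red3_mid in the frame of post_red between 0.085 and 0.097 m or z of red3_mid in the frame of post_red between 0.119 and 0.131 m or z of red3_mid in the frame of post_red between 0.153 and 0.165 m) and x of blue1_mid in the frame of post_blue between -0.008 and 0.008 m and y of blue1_mid in the frame of post_blue between -0.008 and 0.008 m and (z of blue1_mid in the frame of post_blue between 0.085 and 0.097 m or z of blue1_mid in the frame of post_blue between 0.119 and 0.131 m) and x of blue2_mid in the frame of post_blue between -0.008 and 0.008 m and y of blue2_mid in the frame of post_blue between -0.008 and 0.008 m and (z of blue2_mid in the frame of post_blue between 0.085 and 0.097 m or z of blue2_mid in the frame of post_blue between 0.119 and 0.131 m) and linear speed of crate below 0.02 m/s), for 0.3 s.
3. the lever is swung to its stop (value of joint lever above 0.93 rad), for 0.05 s.
At the end, for the whole second after the job is handed in: Every cone is on the post of its colour (8 mm off axis, 0.12 rad), within 6 mm of a fully nested height (foot 34, 68 or 102 mm above the post's foot); the crate is flat on the deck behind the lip (centre at ramp x 213 to 245 mm, within 0.04 rad and 4.5 mm); the lever is below 0.08 rad (all of step 2 and contact force between the fingers and red1 below 0.5 N and contact force between the fingers and red2 below 0.5 N and contact force between the fingers and red3 below 0.5 N and contact force between the fingers and blue1 below 0.5 N and contact force between the fingers and blue2 below 0.5 N and value of joint lever below 0.08 rad); the robot touches nothing.
It fails at once if a cone is pressed onto its post or onto another cone with more than 30 N (contact force between any of red1, red2, red3, blue1, blue2 and crate above 30 N or contact force between red1 and red2 above 30 N or contact force between any of red1, red2 and red3 above 30 N or contact force between blue1 and blue2 above 30 N).
It fails at once if the crate is lifted (more than 70 mm above the table) (height (world z) of crate above 0.07 m).
It fails at once if the lever is worked (past 0.5 rad) before the crate is behind the lip (value of joint lever above 0.5 rad and x of crate in the frame of ramp below 0.2 m).
It fails at once if a bystander is moved more than 40 mm (distance of any of glue_bottle, tape_roll, rivet_jar, pad_a, solvent_can from where it was at the start of the episode above 0.04 m).
Of red1, red2, red3, blue1, blue2 only 3 to 5 are there at a start; the rules pass over those that are not, and their reading is None.
At some moment in a run one of red1, red2, red3, blue1, blue2 may be knocked a few centimetres aside while the robot is not near it.
It also fails if it takes over 210 s, if anything falls off the work surface, if the arm or the gripper's body presses on something with over 40 N, if the wrist force passes 120 N, or if a joint passes its speed limit or range.

ROBOT

A 7-joint arm with a two-finger parallel gripper is mounted at the origin on the work surface. World frame = base frame: x ahead of the robot, y to its left, z up, the work surface at z = 0. Lengths are in m, angles in rad, forces in N, time in s.
With the tool pointing down it reaches from about 0.425 to 0.975 m from the base axis. Payload 16.7 kg.
Tool frame: the origin (TCP) lies at the very end of the fingers, on their centre line; the grasp point (between the pads) lies 19 mm behind it; x points along the fingers, z is the direction in which the jaws open and shut, and the axes are right-handed (so a half turn about x gives the same grasp; the last joint's range is limited). The gripper opens to 85 mm and grips with 20 to 120 N. Pads are 22 mm wide; open, the fingers measure 114 mm over their backs; the gripper's body (76 mm by 85 mm) begins 54 mm behind the grasp point. The pads swing forward as they close: fully open they stand 13 mm farther back than shut.
Start: joints at [1.093, 0.426, 0.074, 1.606, -0.034, 1.111, -0.067], TCP at [0.217, -0.639, 0.231] pointing down, gripper open.
Joint ranges: [-2.85, 2.85], [-0.5, 2.14], [-1.23, 1.37], [0.21, 2.46], [-1.02, 4.16], [0.16, 2.05], [-2.73, 2.73]. Speed limits (rad/s): [1.89, 1.89, 2.39, 2.39, 3.01, 3.01, 3.01].

INTERFACE

Orientations are given as a rotation vector (axis times angle).
In Python, from rig import ctrl, optics, order gives the robot as it stands.
- The arm moves only by the tool servo_tool, never from a script. Its argument "targets" is a list of rows, each a list of 3 entries, a list of its own where there are three numbers: the finger opening in cm, from 0 to 8.54, then the shift along the tool's x, y, z in cm, then the turn about the tool's x in rad. In form: [[jaw, [x, y, z], yaw], ...]. A call has 1 to 20 rows; each row shifts and turns the commanded pose from where the row before left it, along the tool's axes as they then stand; what a row does not reach is not made up. A row lasts 1/12 s, in which the tool goes at most 41.7 mm and 7.16 degrees, less where a joint would pass 70% of its speed; a pose out of reach is approached as far as the arm can. A call is refused whole if a number of a shift passes 4.17 or a number of a turn 0.125, either way. A call with a gripper value outside its range is refused whole. The fingers move at their own pace and stop on an object; "squeeze" is the grip in N (left out, the last holds). Time passes only in rows, so rows that do not move let the fingers close. It gives the time, the measured TCP pose, the force and the opening at its end, in the units of the state.
- ctrl.sense(): the state, without advancing time (a new reading comes with each control period).
- optics.grab_frame(name): name is "scene" or "top" or "wrist"; returns a dict with "frame" (480x640x3 uint8, red, green, blue), "depth" (480x640 float32, m along the optical axis (not along the pixel's ray), 0 where there is no reading), "mtx" (3x3 intrinsics, pixels), "eye" and "attitude" of the camera in the world. Camera axes: x right, y down, z forward; pixel columns grow to the right and rows downward; lengths in m; the calibration is good to about 2 mm. A picture is of the moment at which its call begins.
- order.job_done(): hands the job in, once; it reports no verdict.
The state is a dict: "clock": time; "joint_pos": joint angles; "qd": joint speeds; "effort": joint torques, N m; "tcp_pos": TCP position; "tcp_rot": TCP orientation; "ft_force": force on the tool from outside, world axes, zero at the start; "wrist_torque": the same for the moment, N m; "gripper_width": finger opening in m.
Only numpy, scipy, OpenCV 4.12 (cv2) and the standard library are available. Lean on these libraries where they do the work, as an engineer would, in place of code of your own. Each camera call takes 0.05 s, during which the arm holds its last target.

## Working session

There is one attempt and no reset: what is moved stays moved. The work goes in short steps, Python scripts to look and compute and a tool call to move; the robot and the scene stay as the last step left them, time stands still between calls to the robot, and variables do not carry over. Pictures are saved under pics/ and viewed, and the job is handed in when it is done.

Besides the shell and the picture viewer there is one more tool, called after "Call:" as name(argument=value, ...), one argument or row to a line, values as JSON. servo_tool: Moves the arm, as the interface text tells. Its arguments: {"type":"object","properties":{"targets":{"type":"array","items":{"type":"array"}},"squeeze":{"type":"number"}},"required":["targets"]}

```bash
ls; mkdir -p pics; cat > h.py <<'E'
import numpy as np, cv2
from scipy.spatial.transform import Rotation as R
from rig import ctrl, optics, order
def rot(a):
    a=np.array(a,float)
    if a.shape==(3,3): return a
    if a.shape==(4,): return R.from_quat(a).as_matrix()
    return R.from_rotvec(a).as_matrix()
def cloud(f):
    d=f["depth"]; K=np.array(f["mtx"]); v,u=np.mgrid[0:480,0:640]
    p=np.stack([(u-K[0,2])/K[0,0]*d,(v-K[1,2])/K[1,1]*d,d],-1)
    return p@rot(f["attitude"]).T+np.array(f["eye"])
def proj(f,P):
    K=np.array(f["mtx"]); q=(np.atleast_2d(P)-np.array(f["eye"]))@rot(f["attitude"])
    return (q[:,:2]/q[:,2:])*[K[0,0],K[1,1]]+[K[0,2],K[1,2]]
def save(f,n): cv2.imwrite("pics/"+n+".png",cv2.cvtColor(f["frame"],cv2.COLOR_RGB2BGR))
E
python3 - <<'E'
from h import *
print(ctrl.sense())
for n in ("scene","top","wrist"):
    f=optics.grab_frame(n); save(f,n+"0"); print(n,f["eye"],f["attitude"],f["mtx"]); np.savez("/tmp/%s0.npz"%n,**f)
E
```

```text
pics
{'clock': 0.0, 'joint_pos': array([ 1.09350925,  0.42670335,  0.07383313,  1.60661265, -0.0340873 ,
        1.11076092, -0.06708163]), 'qd': array([-0.0007834 , -0.00043647, -0.00063924, -0.0013958 ,  0.00137698,
        0.00051929, -0.00023801]), 'effort': array([-4.09258973e-04, -9.49824357e+01,  3.76019150e+00, -4.63498414e+01,
        1.92286866e-02,  1.03530168e-02,  3.91898448e-05]), 'tcp_pos': array([ 0.2171679 , -0.63869236,  0.23062668]), 'tcp_rot': array([ 0.96509952,  1.34770403, -0.96404582]), 'ft_force': array([0.11396738, 0.18745618, 0.73318897]), 'wrist_torque': array([-0.04045362,  0.05102367, -0.02009191]), 'gripper_width': 0.08525743485258941}
scene [0.82833491 0.6782755  1.16104382] [-0.65107812 -2.80805332  0.86180309] [[542.10011189   0.         321.90430789]
 [  0.         542.10011189 228.28315292]
 [  0.           0.           1.        ]]
top [0.39066461 0.04959762 1.19282125] [-2.18934056  2.14464565 -0.14508733] [[514.37692724   0.         319.59464182]
 [  0.         514.37692724 239.19031615]
 [  0.           0.           1.        ]]
wrist [ 0.2845309  -0.61516894  0.37294996] [ 2.36465175 -1.69159524 -0.23696916] [[388.88278244   0.         327.13427283]
 [  0.         388.88278244 243.28016306]
 [  0.           0.           1.        ]]
```

View pics/scene0.png

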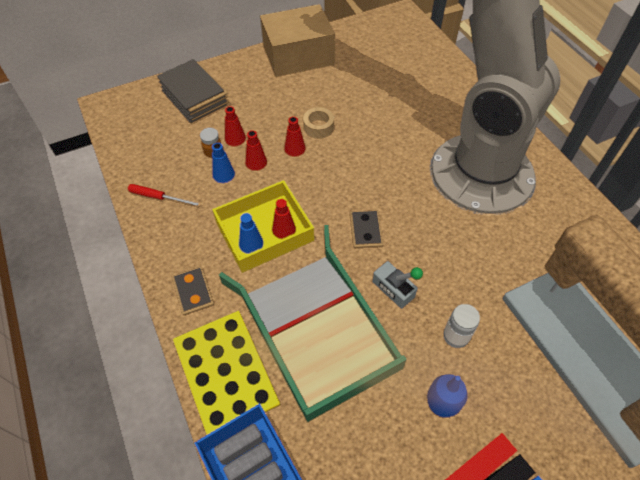

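View pics/top0.png

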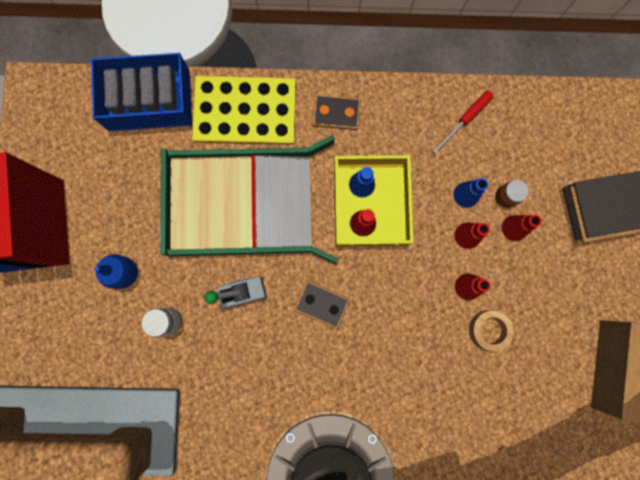

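Scene: four cones (three red around top-pixels (470,235), (520,227), (470,287), one blue at (470,190)). The crate is at (373,200), the ramp rises to the image left and the counter is at (240,293) with its knob at (211,297). Next I measure them with depth.

```bash
cat > m.py <<'E'
from h import *
import sys
def masks(f):
    hsv=cv2.cvtColor(f["frame"],cv2.COLOR_RGB2HSV); h,s,v=hsv[...,0],hsv[...,1],hsv[...,2]
    return dict(red=((h<8)|(h>172))&(s>170)&(v>60), blue=(h>105)&(h<125)&(s>150)&(v>50), yellow=(h>24)&(h<34)&(s>180)&(v>90), green=(h>60)&(h<90)&(s>120)&(v>40))
def blobs(f,c,zmin=.01):
    P=cloud(f); m=masks(f)[c]&(f["depth"]>0)&(P[...,2]>zmin)
    n,l,st,ce=cv2.connectedComponentsWithStats(m.astype(np.uint8))
    return [(st[i,4],ce[i],P[l==i]) for i in range(1,n) if st[i,4]>40]
def axis(p):
    # cone axis: fit circle to nose-level points with radius model
    from scipy.optimize import least_squares
    def rad(z): return np.where(z<.085,.032-.014*z/.085,.014)
    return p
E
python3 - <<'E'
from m import *
for n in("top","scene"):
    f=dict(np.load("/tmp/%s0.npz"%n))
    for c in("red","blue","yellow","green"):
        for a,ce,p in blobs(f,c):
            t=p[p[:,2]>p[:,2].max()-.012]
            print(n,c,a,ce.round(0),"zmax %.3f"%p[:,2].max(),"top mean",t.mean(0).round(3),"min",np.percentile(p,1,axis=0).round(3),"max",np.percentile(p,99,axis=0).round(3))
E
```

```text
top red 393 [477. 107.] zmax 0.031 top mean [ 0.854 -0.333  0.024] min [ 0.815 -0.37   0.015] max [ 0.895 -0.296  0.03 ]
top red 1400 [ 10. 218.] zmax 0.237 top mean [0.549 0.629 0.23 ] min [0.459 0.608 0.026] max [0.657 0.646 0.235]
top red 258 [253. 199.] zmax 0.034 top mean [0.618 0.188 0.029] min [0.512 0.18  0.023] max [0.723 0.194 0.034]
top red 469 [363. 222.] zmax 0.125 top mean [ 0.571 -0.065  0.119] min [ 0.544 -0.086  0.023] max [ 0.586 -0.038  0.123]
top red 672 [520. 226.] zmax 0.119 top mean [ 0.569 -0.422  0.114] min [ 0.541 -0.437  0.011] max [ 0.592 -0.395  0.118]
top red 590 [471. 234.] zmax 0.118 top mean [ 0.548 -0.311  0.114] min [ 0.521 -0.325  0.012] max [ 0.573 -0.284  0.117]
top red 589 [470. 286.] zmax 0.120 top mean [ 0.43  -0.31   0.114] min [ 0.401 -0.325  0.012] max [ 0.456 -0.283  0.118]
top blue 3320 [140.  93.] zmax 0.097 top mean [0.856 0.446 0.09 ] min [0.781 0.344 0.013] max [0.933 0.55  0.093]
top blue 506 [362. 182.] zmax 0.125 top mean [ 0.662 -0.062  0.119] min [ 0.636 -0.084  0.021] max [ 0.674 -0.036  0.123]
top blue 556 [469. 192.] zmax 0.12
[... 1758 characters left out ...]
593 [249. 235.] zmax 0.125 top mean [ 0.666 -0.059  0.119] min [ 0.643 -0.07   0.014] max [ 0.692 -0.034  0.123]
scene blue 1442 [240. 437.] zmax 0.097 top mean [0.845 0.396 0.09 ] min [0.788 0.348 0.013] max [0.935 0.495 0.094]
scene blue 106 [443. 412.] zmax 0.065 top mean [0.471 0.512 0.058] min [0.455 0.494 0.023] max [0.483 0.521 0.063]
scene yellow 2099 [265. 223.] zmax 0.069 top mean [ 0.62  -0.078  0.061] min [ 0.521 -0.169  0.011] max [0.721 0.004 0.065]
scene yellow 5195 [224. 370.] zmax 0.024 top mean [0.841 0.219 0.015] min [0.762 0.103 0.011] max [0.918 0.333 0.021]
scene green 96 [416. 273.] zmax 0.163 top mean [0.397 0.255 0.155] min [0.386 0.246 0.145] max [0.408 0.266 0.16 ]
```

View pics/wrist0.png

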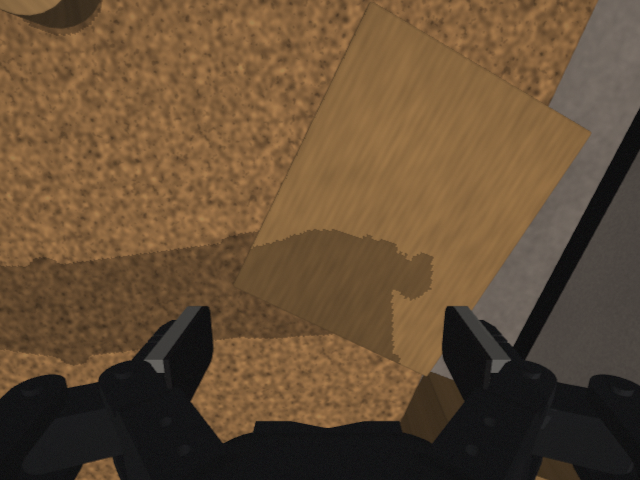

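```bash
cat >> m.py <<'E'
from scipy.optimize import least_squares
def rprof(z): return np.where(z<.085,.032-.014*z/.085,.014)
def fitcone(p,foot=0.0,zlo=.012):
    z=p[:,2]-foot
    k=(z>zlo)&(z<.106)&(abs(z-.085)>.006); q=p[k]; zz=z[k]
    x0=q[:,:2].mean(0)
    r=least_squares(lambda s:np.hypot(q[:,0]-s[0],q[:,1]-s[1])-rprof(zz),x0,loss="soft_l1",f_scale=.002)
    return r.x,np.sqrt(np.median(r.fun**2)),len(q)
def quadfit(p,zlo,zhi):
    q=p[(p[:,2]>zlo)&(p[:,2]<zhi)][:,:2].astype(np.float32)
    return cv2.minAreaRect(q)
E
python3 - <<'E'
from m import *
from h import *
F={n:dict(np.load("/tmp/%s0.npz"%n)) for n in("top","scene")}
for n,f in F.items():
    for c in("red","blue"):
        for a,ce,p in blobs(f,c):
            zm=p[:,2].max(); 
            if .11<zm<.13 and a>300 and p[:,1].max()<.3: print(n,c,"cone" if zm<.1225 else "post?",fitcone(p)[0].round(4),fitcone(p,.005,.06)[0].round(4),round(fitcone(p)[1],4))
    P=cloud(f); M=masks(f)
    y=M["yellow"]&(P[...,2]>.054)&(P[...,1]<.05)&(P[...,0]<.75); print("crate rim",quadfit(P[y],.05,.07))
    g=M["green"]&(P[...,2]>.04)&(f["depth"]>0); q=P[g&(P[...,1]<.37)&(P[...,1]>.08)]
    for s,nm in ((q[:,0]>.62,"far"),(q[:,0]<.62,"near")):
        qq=q[s&(q[:,2]>.055-.015)]
        if len(qq)>20: print("rail",nm,len(qq),np.polyfit(qq[:,1],qq[:,0],1).round(4), np.percentile(qq,[2,50,98],axis=0).round(4).tolist())
    r=M["red"]&(P[...,1]>.17)&(P[...,1]<.22)&(f["depth"]>0); q=P[r]; print("lip",np.polyfit(q[:,0],q[:,1],1).round(4),q[:,:2].mean(0).round(4),np.percentile(q,[2,98],axis=0).round(4).tolist())
s=ctrl.sense(); print(rot(s["tcp_rot"]).round(3))
E
```

```text
top red post? [ 0.5716 -0.0656] [ 0.5725 -0.0661] 0.0006
top red cone [ 0.5695 -0.4244] [ 0.5697 -0.4253] 0.0007
top red cone [ 0.5491 -0.3129] [ 0.5497 -0.3137] 0.0005
top red cone [ 0.4296 -0.3121] [ 0.4298 -0.313 ] 0.0005
top blue post? [ 0.6636 -0.0626] [ 0.6646 -0.0629] 0.0006
top blue cone [ 0.6469 -0.3114] [ 0.6472 -0.3122] 0.0006
crate rim ((0.6185001730918884, -0.08354707807302475), (0.2007649838924408, 0.16891327500343323), 1.533149242401123)
rail far 454 [-0.0492  0.7358] [[0.715, 0.0872, 0.0408], [0.7247, 0.2279, 0.0453], [0.734, 0.3652, 0.0502]]
rail near 525 [-0.1173  0.5048] [[0.3876, 0.0884, 0.0416], [0.4957, 0.2445, 0.0467], [0.5061, 0.3639, 0.158]]
lip [0.0484 0.1579] [0.6187 0.1878] [[0.5138, 0.1804, 0.0236], [0.7212, 0.194, 0.0336]]
scene red cone [ 0.5714 -0.4245] [ 0.5709 -0.4253] 0.0015
scene red cone [ 0.4314 -0.3121] [ 0.4309 -0.313 ] 0.0015
scene red cone [ 0.5506 -0.3128] [ 0.5502 -0.3137] 0.0012
scene red post? [ 0.5743 -0.0656] [ 0.5738 -0.0665] 0.0011
scene blue cone [ 0.6485 -0.3116] [ 0.6483 -0.313 ] 0.0012
scene blue post? [ 0.6659 -0.0622] [ 0.6658 -0.0631] 0.0011
crate rim ((0.6206876635551453, -0.08418213576078415), (0.20212040841579437, 0.17423374950885773), 2.3399124145507812)
rail near 108 [-0.9616  0.6458] [[0.386, 0.1168, 0.0413], [0.3995, 0.2555, 0.1537], [0.5106, 0.2651, 0.1592]]
lip [0.0463 0.1606] [0.6171 0.1892] [[0.5118, 0.181, 0.0237], [0.7166, 0.1968, 0.0331]]
[[-0.     0.947  0.322]
 [ 0.001  0.322 -0.947]
 [-1.    -0.    -0.001]]
```

Four cones measured by both cameras, which agree to about 2 mm. Centres: red (0.570,−0.425), (0.550,−0.313), (0.430,−0.312); blue (0.648,−0.312). Posts: red (0.573,−0.066), blue (0.665,−0.063). First I align the jaws with world y and go above the far red cone.

Call:
servo_tool(
  targets=[
    [6, [0, 0, 0], 0.11],
    [6, [0, 0, 0], 0.11],
    [6, [0, 0, 0], 0.108],
    [6, [0, 2.94, -1.78], 0],
    [6, [0, 2.94, -1.78], 0],
    [6, [0, 2.94, -1.78], 0],
    [6, [0, 2.94, -1.78], 0],
    [6, [0, 2.94, -1.78], 0],
    [6, [0, 2.94, -1.78], 0],
    [6, [0, 2.94, -1.78], 0],
    [6, [0, 2.94, -1.78], 0],
    [6, [0, 2.94, -1.78], 0],
    [6, [0, 2.94, -1.78], 0],
    [6, [0, 2.94, -1.78], 0],
    [6, [0, 2.94, -1.78], 0],
    [6, [0, 0, 0], 0],
  ],
  squeeze=20,
)

```text
clock: 1.48
tcp_pos: [0.5766, -0.419, 0.2305]
tcp_rot: [1.207, 1.214, -1.2]
ft_force: [1.3, 0.6, -1.1]
gripper_width: 0.0599
```

```bash
cat >> m.py <<'E'
def status():
    s=ctrl.sense(); A=rot(s["tcp_rot"]); print("t %.2f tcp %s  yaw(tool y) %.4f rad  w %.4f ft %s q6 %.2f"%(s["clock"],np.round(s["tcp_pos"],4),np.arctan2(A[1,1],A[0,1]),s["gripper_width"],np.round(s["ft_force"],1),s["joint_pos"][6])); return s,A
def to(x,y,z):
    s=ctrl.sense(); A=rot(s["tcp_rot"]); d=(np.array([x,y,z])-s["tcp_pos"])@A; print("to",(x,y,z),"shift cm",(100*d).round(2), "max/4 rows %.1f"%(np.linalg.norm(d)/.04))
def cones(show=True):
    out=[]
    for n in("top","scene"):
        f=optics.grab_frame(n)
        for c in("red","blue"):
            for a,ce,p in blobs(f,c):
                zm=p[:,2].max(); y=p[:,1].mean(); x=p[:,0].mean()
                if .1<zm<.3 and a>200 and y<.2 and .38<x<.75: print(n,c,a,"zmax %.3f"%zm,"fit",fitcone(p,0 if zm<.1225 else .005)[0].round(4),"res",fitcone(p)[1].round(4))
E
python3 - <<'E'
from m import *
s,A=status(); print(A.round(4)); cones(); to(.5705,-.425,.091)
save(optics.grab_frame("wrist"),"w1")
E
```

```text
t 1.48 tcp [ 0.5766 -0.419   0.2305]  yaw(tool y) 0.0080 rad  w 0.0599 ft [ 1.3  0.6 -1.1] q6 -1.01
[[ 0.0019  1.      0.008 ]
 [ 0.0032  0.008  -1.    ]
 [-1.      0.0019 -0.0032]]
top red 472 zmax 0.125 fit [ 0.5725 -0.0662] res 0.0006
top red 657 zmax 0.120 fit [ 0.5695 -0.4245] res 0.0006
top red 596 zmax 0.120 fit [ 0.5492 -0.3128] res 0.0005
top red 597 zmax 0.121 fit [ 0.4297 -0.3121] res 0.0005
top blue 502 zmax 0.126 fit [ 0.6644 -0.063 ] res 0.0006
top blue 554 zmax 0.119 fit [ 0.647  -0.3114] res 0.0006
scene red 520 zmax 0.120 fit [ 0.5713 -0.4245] res 0.0014
scene red 523 zmax 0.121 fit [ 0.4313 -0.3122] res 0.0013
scene red 542 zmax 0.120 fit [ 0.5508 -0.3131] res 0.0013
scene red 578 zmax 0.124 fit [ 0.5739 -0.0664] res 0.001
scene blue 539 zmax 0.119 fit [ 0.6483 -0.3113] res 0.0013
scene blue 599 zmax 0.125 fit [ 0.6656 -0.0631] res 0.001
to (0.5705, -0.425, 0.091) shift cm [13.96 -0.08  0.12] max/4 rows 3.5
```

View pics/w1.png

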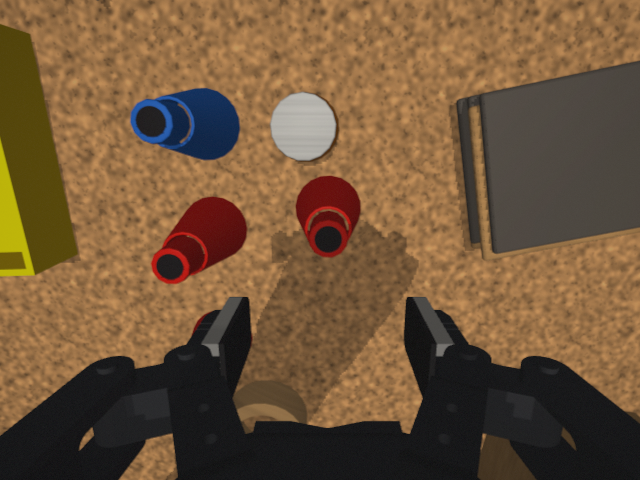

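The wrist view shows the target nose at (328,238), centred between the fingers, so I descend and grip.

Call:
servo_tool(
  targets=[
    [6, [3.4, 0, 0.03], 0],
    [6, [3.4, -0.08, 0.03], 0],
    [6, [3.4, 0, 0.03], 0],
    [6, [3.36, 0, 0.03], 0],
    [6, [0, 0, 0], 0],
    [6, [0, 0, 0], 0],
    [2, [0, 0, 0], 0],
    [2, [0, 0, 0], 0],
    [2, [0, 0, 0], 0],
    [2, [0, 0, 0], 0],
    [2, [0, 0, 0], 0],
    [2, [0, 0, 0], 0],
  ],
  squeeze=20,
)

```text
clock: 2.63
tcp_pos: [0.5705, -0.4272, 0.0982]
tcp_rot: [1.21, 1.206, -1.208]
ft_force: [-0.5, 0.8, 8.3]
gripper_width: 0.0276
```

```bash
python3 - <<'E'
from m import *
status(); save(optics.grab_frame("wrist"),"w2"); status()
E
```

```text
t 2.63 tcp [ 0.5705 -0.4272  0.0982]  yaw(tool y) -0.0001 rad  w 0.0276 ft [-0.5  0.8  8.3] q6 -1.01
t 2.68 tcp [ 0.5705 -0.4272  0.0981]  yaw(tool y) -0.0001 rad  w 0.0271 ft [0.1 1.7 8.3] q6 -1.01
```

View pics/w2.png

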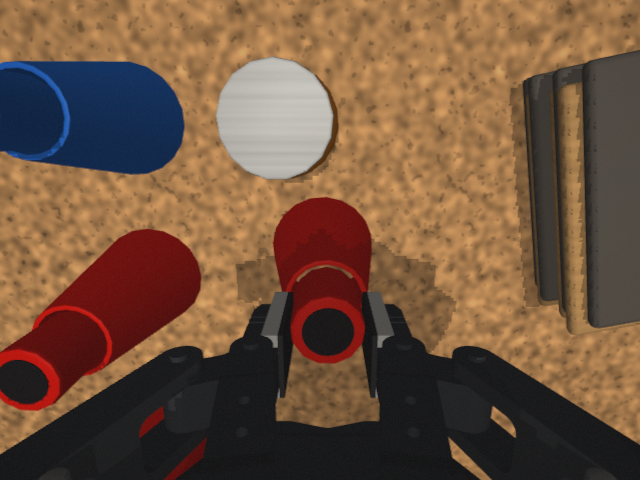

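The grip holds at 27 mm. The fingertips rest on the shell shoulder (8 N upward), so I'll grip about 4 mm higher next time. Now I lift and carry to the red post.

Call:
servo_tool(
  targets=[
    [2, [-2, 0, 0], 0],
    [2, [-4.1, 0, 0], 0],
    [2, [-4.1, 0, 0], 0],
    [2, [-4.1, 0, 0], 0],
    [2, [-4.1, 0, 0], 0],
    [2, [-2, 0.1, -2], 0],
    [2, [0, 0.2, -3.6], 0],
    [2, [0, 0, -3.6], 0],
    [2, [0, 0, -3.6], 0],
    [2, [0, 0, -3.6], 0],
    [2, [0, 0, -3.6], 0],
    [2, [0, 0, -3.6], 0],
    [2, [0, 0, -3.6], 0],
    [2, [0, 0, -3.6], 0],
    [2, [0, 0, -3.6], 0],
    [2, [0, 0, -1.7], 0],
    [2, [0, 0, 0], 0],
    [2, [0, 0, 0], 0],
    [2, [0, 0, 0], 0],
  ],
)

```text
clock: 4.27
tcp_pos: [0.5725, -0.0667, 0.3005]
tcp_rot: [1.21, 1.208, -1.209]
ft_force: [0.3, -0.6, -0.6]
gripper_width: 0.0268
```

```bash
python3 - <<'E'
from m import *
status(); cones(); to(.573,-.066,.20);status(); save(optics.grab_frame("wrist"),"w3");save(optics.grab_frame("scene"),"s3")
E
```

```text
t 4.27 tcp [ 0.5725 -0.0667  0.3005]  yaw(tool y) -0.0010 rad  w 0.0268 ft [ 0.3 -0.6 -0.6] q6 -1.60
scene red 577 zmax 0.126 fit [ 0.5738 -0.0661] res 0.001
scene blue 533 zmax 0.119 fit [ 0.6486 -0.3116] res 0.0013
scene blue 597 zmax 0.124 fit [ 0.6658 -0.0632] res 0.0011
to (0.573, -0.066, 0.2) shift cm [10.01  0.05 -0.12] max/4 rows 2.5
t 4.37 tcp [ 0.5724 -0.0671  0.3001]  yaw(tool y) -0.0022 rad  w 0.0271 ft [ 0.2  0.1 -2. ] q6 -1.60
```

View pics/w3.png

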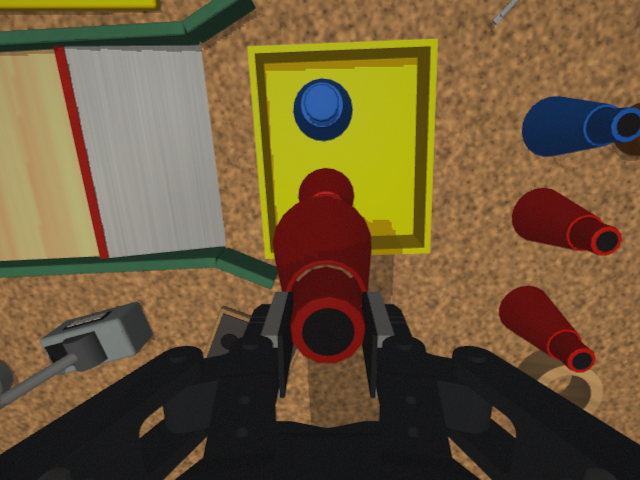

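View pics/s3.png

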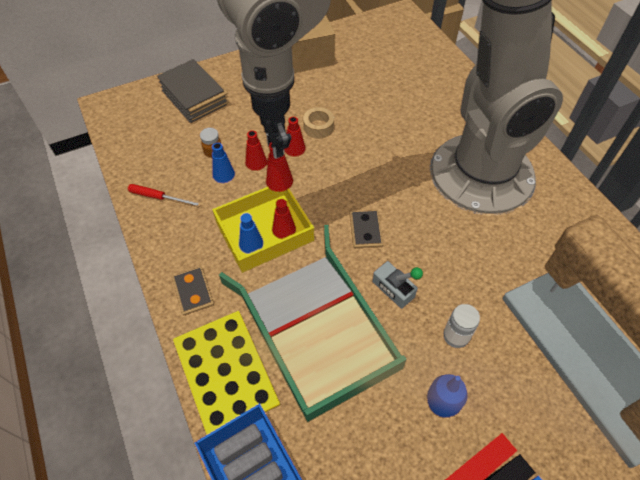

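The cone (wrist (328,325)) hangs just above the red post (wrist (327,190)). Lowering.

Call:
servo_tool(
  targets=[
    [2, [2.5, 0.05, -0.1], 0],
    [2, [2.5, 0, 0], 0],
    [2, [2.5, 0, 0], 0],
    [2, [2.5, 0, 0], 0],
    [2, [1.5, 0, 0], 0],
    [2, [1.5, 0, 0], 0],
    [2, [1.0, 0, 0], 0],
    [2, [1.0, 0, 0], 0],
    [2, [0.7, 0, 0], 0],
    [2, [0, 0, 0], 0],
    [2, [0, 0, 0], 0],
    [2, [0, 0, 0], 0],
  ],
)

```text
clock: 5.47
tcp_pos: [0.5733, -0.0649, 0.1434]
tcp_rot: [1.21, 1.208, -1.209]
ft_force: [0.3, -0.9, -0.6]
gripper_width: 0.0267
```

```bash
python3 - <<'E'
from m import *
status();  save(optics.grab_frame("wrist"),"w4")
E
```

```text
t 5.47 tcp [ 0.5733 -0.0649  0.1434]  yaw(tool y) -0.0005 rad  w 0.0267 ft [ 0.3 -0.9 -0.6] q6 -1.62
```

View pics/w4.png

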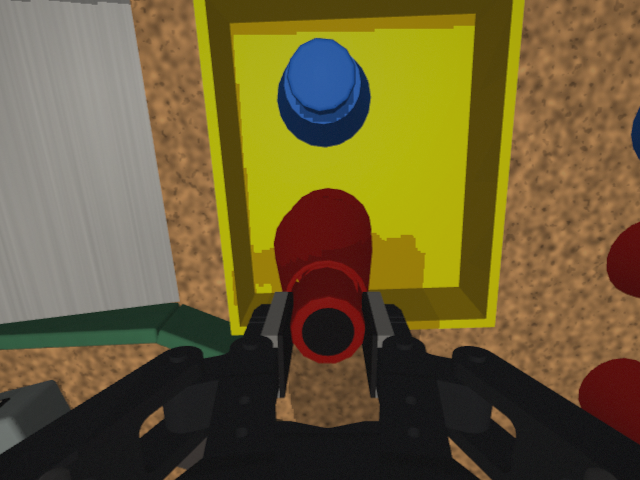

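No resistance yet, and the shell encloses the post. I lower gently a few mm more until contact.

Call:
servo_tool(
  targets=[
    [2, [0.2, 0, 0], 0],
    [2, [0.2, 0, 0], 0],
    [2, [0.1, 0, 0], 0],
    [2, [0, 0, 0], 0],
    [2, [0, 0, 0], 0],
  ],
)

```text
clock: 5.93
tcp_pos: [0.5729, -0.0648, 0.1377]
tcp_rot: [1.209, 1.209, -1.209]
ft_force: [0.2, -2.8, -0.4]
gripper_width: 0.027
```

Call:
servo_tool(
  targets=[
    [5, [0, 0, 0], 0],
    [5, [0, 0, 0], 0],
    [5, [0, 0, 0], 0],
    [6, [0, 0, 0], 0],
    [6, [-2, 0, 0], 0],
    [6, [-3, 0, 0], 0],
    [6, [-4, 0, 0], 0],
    [6, [-4, 0, 0], 0],
    [6, [-3, 0, 0], 0],
    [6, [0, 0, 0], 0],
  ],
)

```text
clock: 6.77
tcp_pos: [0.5753, -0.0646, 0.3045]
tcp_rot: [1.213, 1.202, -1.203]
ft_force: [1.1, 0.7, -0.2]
gripper_width: 0.0601
```

```bash
python3 - <<'E'
from m import *
status(); cones(); status()
save(optics.grab_frame("wrist"),"w5"); to(.550,-.313,.2)
E
```

```text
t 6.77 tcp [ 0.5753 -0.0646  0.3045]  yaw(tool y) -0.0003 rad  w 0.0601 ft [ 1.1  0.7 -0.2] q6 -1.60
scene red 535 zmax 0.122 fit [ 0.5507 -0.3128] res 0.0014
scene red 747 zmax 0.157 fit [ 0.5753 -0.0595] res 0.0026
scene blue 537 zmax 0.119 fit [ 0.6484 -0.3116] res 0.0014
scene blue 596 zmax 0.125 fit [ 0.666  -0.0631] res 0.0011
t 6.87 tcp [ 0.5734 -0.0646  0.2991]  yaw(tool y) -0.0002 rad  w 0.0601 ft [ 0.1 -0.1 -0.9] q6 -1.60
to (0.55, -0.313, 0.2) shift cm [ 9.77 -2.28 24.84] max/4 rows 6.7
```

View pics/w5.png

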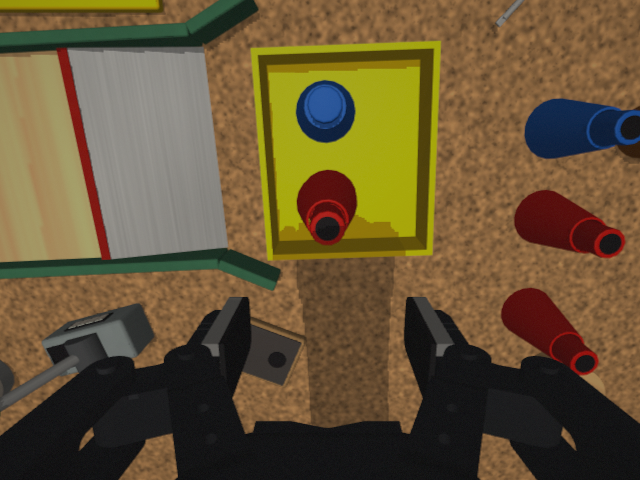

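The first red cone is nested: its top reads 0.157, expected 0.153 plus the usual +4 mm bias. Next is red2 at (0.550,−0.313).

Call:
servo_tool(
  targets=[
    [6, [0, -0.28, 3.55], 0],
    [6, [0.5, -0.4, 3.55], 0],
    [6, [1, -0.4, 3.55], 0],
    [6, [1, -0.4, 3.55], 0],
    [6, [1, -0.4, 3.55], 0],
    [6, [1, -0.4, 3.55], 0],
    [6, [2.5, 0, 3.55], 0],
    [6, [2.8, 0, 0], 0],
    [6, [0, 0, 0], 0],
    [6, [0, 0, 0], 0],
    [6, [0, 0, 0], 0],
  ],
)

```text
clock: 7.83
tcp_pos: [0.5506, -0.3108, 0.2012]
tcp_rot: [1.209, 1.21, -1.208]
ft_force: [0.7, 0.9, 1.1]
gripper_width: 0.0604
```

```bash
python3 - <<'E'
from m import *
status(); to(.550,-.313,.101)
save(optics.grab_frame("wrist"),"w6")
E
```

```text
t 7.83 tcp [ 0.5506 -0.3108  0.2012]  yaw(tool y) 0.0010 rad  w 0.0604 ft [0.7 0.9 1.1] q6 -1.16
to (0.55, -0.313, 0.101) shift cm [10.02 -0.06  0.23] max/4 rows 2.5
```

View pics/w6.png

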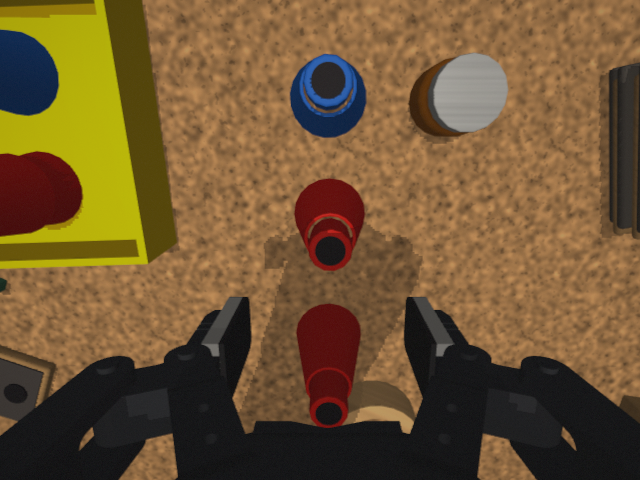

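Red2's nose is at (330,250), centred. Descend and grip.

Call:
servo_tool(
  targets=[
    [6, [2.6, -0.06, 0.1], 0],
    [6, [2.6, 0, 0.1], 0],
    [6, [2.6, 0, 0], 0],
    [6, [2.2, 0, 0], 0],
    [6, [0, 0, 0], 0],
    [6, [0, 0, 0], 0],
    [2, [0, 0, 0], 0],
    [2, [0, 0, 0], 0],
    [2, [0, 0, 0], 0],
    [2, [0, 0, 0], 0],
    [2, [0, 0, 0], 0],
    [2, [0, 0, 0], 0],
  ],
)

```text
clock: 8.88
tcp_pos: [0.5506, -0.3139, 0.1025]
tcp_rot: [1.21, 1.207, -1.208]
ft_force: [-0.3, 1.1, 9.5]
gripper_width: 0.0272
```

Call:
servo_tool(
  targets=[
    [2, [-2, 0, 0], 0],
    [2, [-4.1, 0, 0], 0],
    [2, [-4.1, 0, 0], 0],
    [2, [-4.1, 0, 0], 0],
    [2, [-4, 0.1, -0.5], 0],
    [2, [-1.6, 0.3, -2], 0],
    [2, [0, 0.4, -3.6], 0],
    [2, [0, 0.4, -3.6], 0],
    [2, [0, 0.4, -3.6], 0],
    [2, [0, 0.4, -3.6], 0],
    [2, [0, 0.2, -3.6], 0],
    [2, [0, 0, -2.8], 0],
    [2, [0, 0, -1.5], 0],
    [2, [0, 0, 0], 0],
    [2, [0, 0, 0], 0],
    [2, [0, 0, 0], 0],
  ],
)

```text
clock: 10.22
tcp_pos: [0.5715, -0.0668, 0.3002]
tcp_rot: [1.21, 1.208, -1.21]
ft_force: [0.2, -1.1, -0.6]
gripper_width: 0.0268
```

```bash
python3 - <<'E'
from m import *
s,A=status(); to(.573,-.066,.20); f=optics.grab_frame("wrist"); save(f,"w7")
status()
E
```

```text
t 10.22 tcp [ 0.5715 -0.0668  0.3002]  yaw(tool y) -0.0011 rad  w 0.0268 ft [ 0.2 -1.1 -0.6] q6 -1.59
to (0.573, -0.066, 0.2) shift cm [10.02  0.14 -0.08] max/4 rows 2.5
t 10.27 tcp [ 0.5715 -0.0671  0.3001]  yaw(tool y) -0.0018 rad  w 0.0271 ft [ 0.7 -0.1 -1.5] q6 -1.59
```

View pics/w7.png

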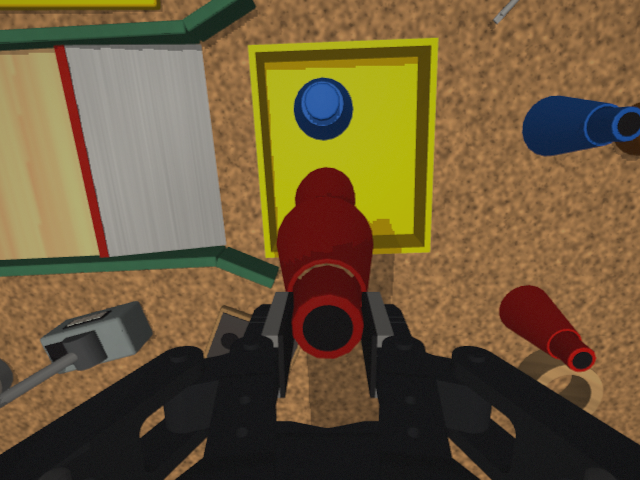

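Call:
servo_tool(
  targets=[
    [2, [2, 0.1, -0.1], 0],
    [2, [2, 0.04, 0], 0],
    [2, [2, 0, 0], 0],
    [2, [2, 0, 0], 0],
    [2, [1.5, 0, 0], 0],
    [2, [1.2, 0, 0], 0],
    [2, [0.8, 0, 0], 0],
    [2, [0.5, 0, 0], 0],
    [2, [0, 0, 0], 0],
    [2, [0, 0, 0], 0],
    [2, [0, 0, 0], 0],
  ],
)

```text
clock: 11.18
tcp_pos: [0.5734, -0.0649, 0.1806]
tcp_rot: [1.21, 1.208, -1.209]
ft_force: [-0.3, 0.2, -0.0]
gripper_width: 0.0267
```

Call:
servo_tool(
  targets=[
    [2, [0.2, 0, 0], 0],
    [2, [0.15, 0, 0], 0],
    [2, [0, 0, 0], 0],
    [2, [0, 0, 0], 0],
  ],
)

```text
clock: 11.52
tcp_pos: [0.573, -0.0648, 0.1763]
tcp_rot: [1.209, 1.209, -1.209]
ft_force: [0.7, -0.2, -0.9]
gripper_width: 0.0269
```

Call:
servo_tool(
  targets=[
    [5, [0, 0, 0], 0],
    [5, [0, 0, 0], 0],
    [5, [0, 0, 0], 0],
    [6, [0, 0, 0], 0],
    [6, [-2, 0, 0], 0],
    [6, [-3, 0, 0], 0],
    [6, [-4, 0, 0], 0],
    [6, [-3.3, 0, 0], 0],
    [6, [0, 0, 0], 0],
    [6, [0, 0, 0], 0],
  ],
)

```text
clock: 12.35
tcp_pos: [0.5738, -0.0648, 0.3014]
tcp_rot: [1.211, 1.206, -1.207]
ft_force: [0.6, 0.2, -0.2]
gripper_width: 0.06
```

```bash
python3 - <<'E'
from m import *
status(); cones(); status()
save(optics.grab_frame("wrist"),"w8"); to(.648,-.312,.2)
E
```

```text
t 12.35 tcp [ 0.5738 -0.0648  0.3014]  yaw(tool y) -0.0004 rad  w 0.0600 ft [ 0.6  0.2 -0.2] q6 -1.60
scene red 971 zmax 0.192 fit [ 0.5764 -0.057 ] res 0.004
scene blue 532 zmax 0.120 fit [ 0.6486 -0.3116] res 0.0013
scene blue 594 zmax 0.126 fit [ 0.6659 -0.0631] res 0.0011
t 12.45 tcp [ 0.5726 -0.0648  0.2987]  yaw(tool y) -0.0003 rad  w 0.0602 ft [-0.6 -0.  -0.1] q6 -1.60
to (0.648, -0.312, 0.2) shift cm [ 9.81  7.58 24.72] max/4 rows 6.9
```

View pics/w8.png

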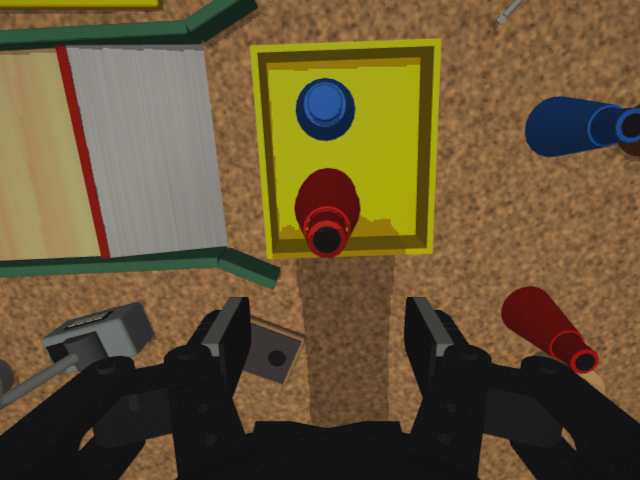

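Two reds are nested (top 0.192, expected 0.187 plus bias). The blue cone is next, at (0.648,−0.312).

Call:
servo_tool(
  targets=[
    [6, [0, 1, 3.5], 0],
    [6, [0.5, 1.1, 3.55], 0],
    [6, [1, 1.1, 3.55], 0],
    [6, [1, 1.1, 3.55], 0],
    [6, [1, 1.1, 3.55], 0],
    [6, [1, 1.1, 3.55], 0],
    [6, [2, 1.1, 3.45], 0],
    [6, [3.2, 0, 0], 0],
    [6, [0, 0, 0], 0],
    [6, [0, 0, 0], 0],
    [6, [0, 0, 0], 0],
  ],
)

```text
clock: 13.42
tcp_pos: [0.6493, -0.3107, 0.2029]
tcp_rot: [1.209, 1.21, -1.208]
ft_force: [-0.3, -0.3, 0.7]
gripper_width: 0.0599
```

```bash
python3 - <<'E'
from m import *
status(); cones(); to(.648,-.312,.103)
save(optics.grab_frame("wrist"),"w9")
E
```

```text
t 13.42 tcp [ 0.6493 -0.3107  0.2029]  yaw(tool y) 0.0009 rad  w 0.0599 ft [-0.3 -0.3  0.7] q6 -1.22
top red 594 zmax 0.191 fit [ 0.5622 -0.0578] res 0.0046
top red 585 zmax 0.119 fit [ 0.4297 -0.312 ] res 0.0005
top blue 500 zmax 0.124 fit [ 0.6645 -0.063 ] res 0.0006
top blue 540 zmax 0.120 fit [ 0.6469 -0.3115] res 0.0006
scene red 507 zmax 0.121 fit [ 0.4314 -0.3122] res 0.0015
scene red 966 zmax 0.192 fit [ 0.5761 -0.057 ] res 0.0038
scene blue 537 zmax 0.119 fit [ 0.6484 -0.3116] res 0.0014
scene blue 597 zmax 0.124 fit [ 0.6659 -0.0631] res 0.0011
to (0.648, -0.312, 0.103) shift cm [10.13 -0.2   0.1 ] max/4 rows 2.5
```

View pics/w9.png

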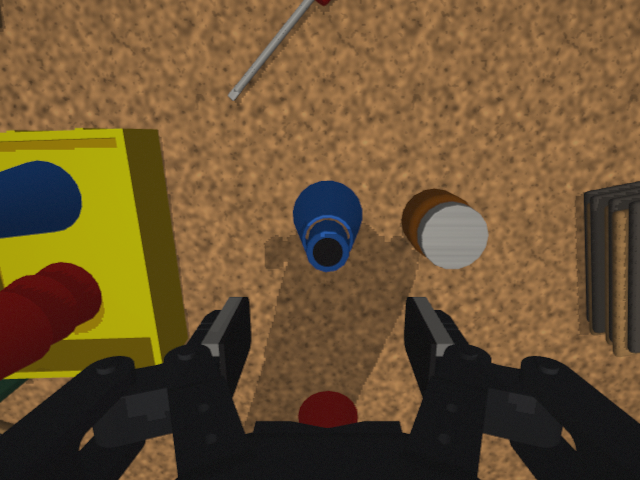

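The blue nose is at (327,250), centred, and the jar's lid is lower and clear. Gripping.

Call:
servo_tool(
  targets=[
    [6, [2.6, -0.15, 0], 0],
    [6, [2.6, 0, 0], 0],
    [6, [2.6, 0, 0], 0],
    [6, [2.3, 0, 0], 0],
    [6, [0, 0, 0], 0],
    [6, [0, 0, 0], 0],
    [2, [0, 0, 0], 0],
    [2, [0, 0, 0], 0],
    [2, [0, 0, 0], 0],
    [2, [0, 0, 0], 0],
    [2, [0, 0, 0], 0],
    [2, [0, 0, 0], 0],
  ],
)

```text
clock: 14.57
tcp_pos: [0.6485, -0.312, 0.1033]
tcp_rot: [1.21, 1.206, -1.208]
ft_force: [-0.7, 0.0, 7.4]
gripper_width: 0.027
```

Call:
servo_tool(
  targets=[
    [2, [-2, 0, 0], 0],
    [2, [-4.1, 0, 0], 0],
    [2, [-4.1, 0, 0], 0],
    [2, [-4.1, 0, 0], 0],
    [2, [-4, 0.1, -0.5], 0],
    [2, [-1.6, 0.2, -2], 0],
    [2, [0, 0.3, -3.6], 0],
    [2, [0, 0.3, -3.6], 0],
    [2, [0, 0.3, -3.6], 0],
    [2, [0, 0.3, -3.6], 0],
    [2, [0, 0.1, -3.6], 0],
    [2, [0, 0, -2.8], 0],
    [2, [0, 0, -1.5], 0],
    [2, [0, 0, 0], 0],
    [2, [0, 0, 0], 0],
    [2, [0, 0, 0], 0],
  ],
)

```text
clock: 15.9
tcp_pos: [0.6634, -0.0654, 0.3007]
tcp_rot: [1.21, 1.207, -1.21]
ft_force: [-0.1, -1.2, -0.1]
gripper_width: 0.0267
```

```bash
python3 - <<'E'
from m import *
s,A=status(); to(.665,-.063,.20); f=optics.grab_frame("wrist"); save(f,"w10")
status()
E
```

```text
t 15.90 tcp [ 0.6634 -0.0654  0.3007]  yaw(tool y) -0.0018 rad  w 0.0267 ft [-0.1 -1.2 -0.1] q6 -1.60
to (0.665, -0.063, 0.2) shift cm [10.07  0.15 -0.25] max/4 rows 2.5
t 15.95 tcp [ 0.6634 -0.0657  0.3005]  yaw(tool y) -0.0024 rad  w 0.0267 ft [-0.4 -0.2 -1.2] q6 -1.60
```

View pics/w10.png

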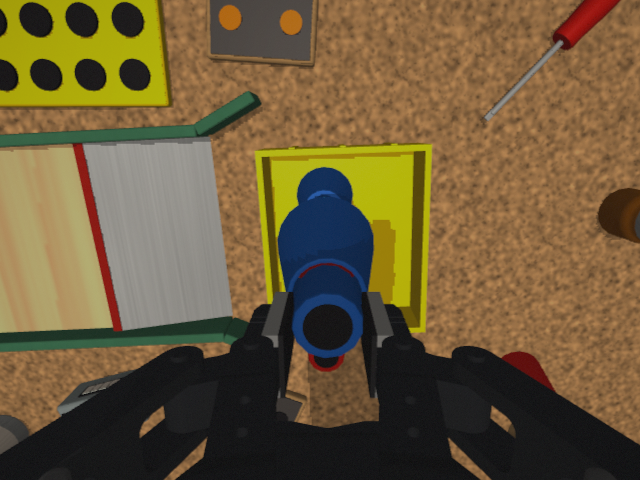

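Call:
servo_tool(
  targets=[
    [2, [2.5, 0.1, -0.2], 0],
    [2, [2.5, 0.05, -0.05], 0],
    [2, [2.5, 0, 0], 0],
    [2, [2.5, 0, 0], 0],
    [2, [1.7, 0, 0], 0],
    [2, [1.5, 0, 0], 0],
    [2, [1.1, 0, 0], 0],
    [2, [0.8, 0, 0], 0],
    [2, [0.3, 0, 0], 0],
    [2, [0, 0, 0], 0],
    [2, [0, 0, 0], 0],
    [2, [0, 0, 0], 0],
  ],
)

```text
clock: 16.95
tcp_pos: [0.6655, -0.0614, 0.1472]
tcp_rot: [1.21, 1.208, -1.208]
ft_force: [-0.6, -0.5, -0.5]
gripper_width: 0.0268
```

Call:
servo_tool(
  targets=[
    [2, [0.2, 0, 0.1], 0],
    [2, [0.15, 0, 0.05], 0],
    [2, [0, 0, 0], 0],
    [2, [0, 0, 0], 0],
  ],
)

```text
clock: 17.28
tcp_pos: [0.6649, -0.0629, 0.1428]
tcp_rot: [1.21, 1.209, -1.209]
ft_force: [0.6, 0.4, -0.6]
gripper_width: 0.0268
```

Call:
servo_tool(
  targets=[
    [5, [0, 0, 0], 0],
    [5, [0, 0, 0], 0],
    [5, [0, 0, 0], 0],
    [6, [0, 0, 0], 0],
    [6, [-2, 0, 0], 0],
    [6, [-3, 0, 0], 0],
    [6, [-4, 0, 0], 0],
    [6, [-4, 0, 0], 0],
    [6, [-2.7, 0, 0], 0],
    [6, [0, 0, 0], 0],
    [6, [0, 0, 0], 0],
  ],
)

```text
clock: 18.2
tcp_pos: [0.6656, -0.0628, 0.3017]
tcp_rot: [1.211, 1.207, -1.207]
ft_force: [-0.6, -1.4, -1.4]
gripper_width: 0.0601
```

```bash
python3 - <<'E'
from m import *
status(); cones(); status()
f=optics.grab_frame("scene"); save(f,"s11"); to(.4305,-.312,.2)
E
```

```text
t 18.20 tcp [ 0.6656 -0.0628  0.3017]  yaw(tool y) -0.0002 rad  w 0.0601 ft [-0.6 -1.4 -1.4] q6 -1.60
top red 606 zmax 0.191 fit [ 0.5622 -0.058 ] res 0.0042
top blue 577 zmax 0.159 fit [ 0.6577 -0.0605] res 0.0018
scene red 522 zmax 0.120 fit [ 0.4316 -0.3121] res 0.0013
scene red 969 zmax 0.192 fit [ 0.5757 -0.0568] res 0.0039
scene blue 779 zmax 0.158 fit [ 0.6656 -0.0571] res 0.0024
t 18.30 tcp [ 0.6645 -0.0628  0.2989]  yaw(tool y) -0.0002 rad  w 0.0599 ft [-0.2 -0.4 -1. ] q6 -1.60
to (0.4305, -0.312, 0.2) shift cm [  9.89 -23.37  24.93] max/4 rows 8.9
```

View pics/s11.png

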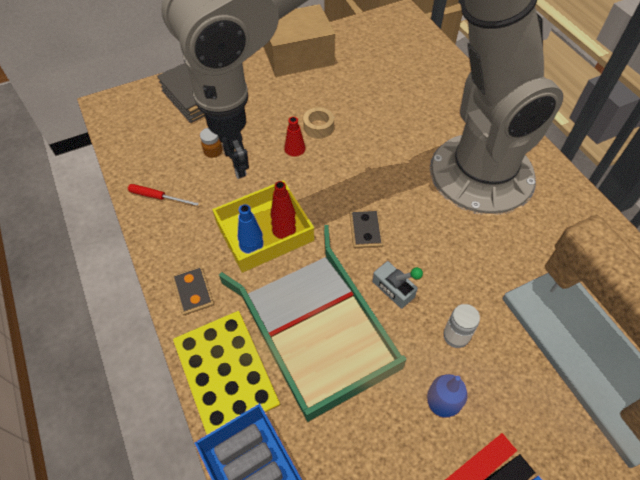

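Blue nested (top at scene (245,207), 0.158). Last is red3 at (0.4305,−0.312).

Call:
servo_tool(
  targets=[
    [6, [0, -2.4, 2.5], 0],
    [6, [0, -2.4, 2.5], 0],
    [6, [1, -2.4, 2.5], 0],
    [6, [1, -2.4, 2.5], 0],
    [6, [1, -2.4, 2.5], 0],
    [6, [1, -2.4, 2.5], 0],
    [6, [1, -2.4, 2.5], 0],
    [6, [1, -2.4, 2.5], 0],
    [6, [1, -2.4, 2.5], 0],
    [6, [2.5, -1.75, 2.4], 0],
    [6, [0, 0, 0], 0],
    [6, [0, 0, 0], 0],
    [6, [0, 0, 0], 0],
    [6, [0, 0, 0], 0],
  ],
)

```text
clock: 19.52
tcp_pos: [0.4322, -0.3109, 0.2048]
tcp_rot: [1.209, 1.21, -1.208]
ft_force: [0.5, -0.2, 0.7]
gripper_width: 0.0602
```

```bash
python3 - <<'E'
from m import *
status(); cones(); to(.4305,-.312,.103)
save(optics.grab_frame("wrist"),"w12")
E
```

```text
t 19.52 tcp [ 0.4322 -0.3109  0.2048]  yaw(tool y) 0.0012 rad  w 0.0602 ft [ 0.5 -0.2  0.7] q6 -1.05
top red 598 zmax 0.192 fit [ 0.5619 -0.0592] res 0.0048
top red 498 zmax 0.268 fit [ 0.4298 -0.313 ] res 0.0005
top blue 578 zmax 0.158 fit [ 0.6575 -0.0604] res 0.0016
scene red 514 zmax 0.121 fit [ 0.4315 -0.3121] res 0.0013
scene red 969 zmax 0.193 fit [ 0.5756 -0.0572] res 0.0039
scene blue 779 zmax 0.157 fit [ 0.666  -0.0571] res 0.0023
to (0.4305, -0.312, 0.103) shift cm [10.2  -0.18  0.1 ] max/4 rows 2.6
```

View pics/w12.png

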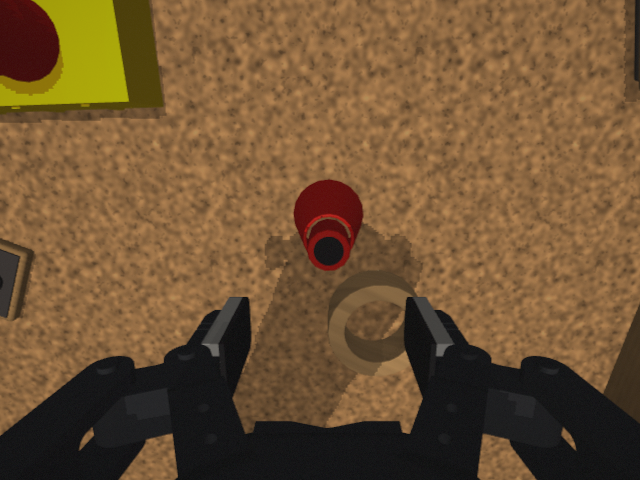

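Nose at (328,250), centred. Gripping.

Call:
servo_tool(
  targets=[
    [6, [2.6, -0.15, 0], 0],
    [6, [2.6, 0, 0], 0],
    [6, [2.6, 0, 0], 0],
    [6, [2.4, 0, 0], 0],
    [6, [0, 0, 0], 0],
    [6, [0, 0, 0], 0],
    [2, [0, 0, 0], 0],
    [2, [0, 0, 0], 0],
    [2, [0, 0, 0], 0],
    [2, [0, 0, 0], 0],
    [2, [0, 0, 0], 0],
    [2, [0, 0, 0], 0],
  ],
)

```text
clock: 20.67
tcp_pos: [0.4308, -0.3121, 0.1042]
tcp_rot: [1.21, 1.207, -1.208]
ft_force: [-0.1, 1.9, 8.7]
gripper_width: 0.0267
```

Call:
servo_tool(
  targets=[
    [2, [-2, 0, 0], 0],
    [2, [-4.1, 0, 0], 0],
    [2, [-4.1, 0, 0], 0],
    [2, [-4.1, 0, 0], 0],
    [2, [-4.1, 0, 0], 0],
    [2, [-3, 0.6, -1.2], 0],
    [2, [-1.4, 1.6, -2.8], 0],
    [2, [0, 2, -3.4], 0],
    [2, [0, 2, -3.4], 0],
    [2, [0, 2, -3.4], 0],
    [2, [0, 2, -3.4], 0],
    [2, [0, 2, -3.4], 0],
    [2, [0, 1.3, -2.3], 0],
    [2, [0, 0.7, -1.2], 0],
    [2, [0, 0, 0], 0],
    [2, [0, 0, 0], 0],
    [2, [0, 0, 0], 0],
  ],
)

```text
clock: 22.08
tcp_pos: [0.5715, -0.0683, 0.3311]
tcp_rot: [1.21, 1.208, -1.211]
ft_force: [0.2, -0.4, -0.7]
gripper_width: 0.0265
```

```bash
python3 - <<'E'
from m import *
s,A=status(); f=optics.grab_frame("wrist"); save(f,"w13")
status(); to(.573,-.0655,.23)
E
```

```text
t 22.08 tcp [ 0.5715 -0.0683  0.3311]  yaw(tool y) -0.0019 rad  w 0.0265 ft [ 0.2 -0.4 -0.7] q6 -1.59
t 22.13 tcp [ 0.5714 -0.0684  0.3311]  yaw(tool y) -0.0022 rad  w 0.0268 ft [-0.2 -0.1 -1. ] q6 -1.59
to (0.573, -0.0655, 0.23) shift cm [10.11  0.16 -0.3 ] max/4 rows 2.5
```

View pics/w13.png

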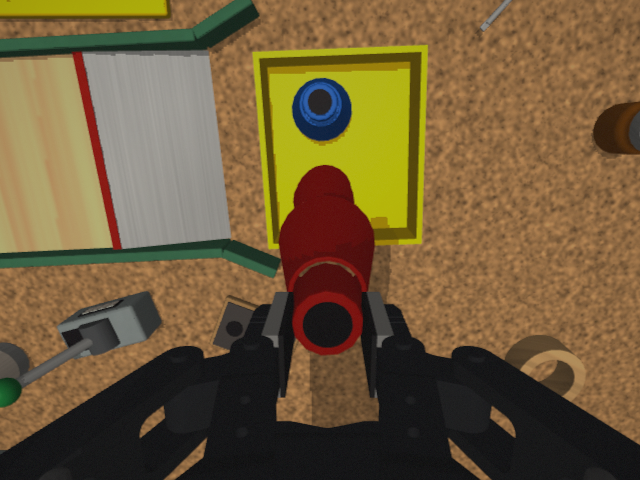

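Call:
servo_tool(
  targets=[
    [2, [2, 0.1, -0.2], 0],
    [2, [2, 0.05, -0.05], 0],
    [2, [2, 0, 0], 0],
    [2, [2, 0, 0], 0],
    [2, [1.5, 0, 0], 0],
    [2, [1, 0, 0], 0],
    [2, [0.7, 0, 0], 0],
    [2, [0.4, 0, 0], 0],
    [2, [0, 0, 0], 0],
    [2, [0, 0, 0], 0],
    [2, [0, 0, 0], 0],
  ],
)

```text
clock: 23.05
tcp_pos: [0.5738, -0.0644, 0.2156]
tcp_rot: [1.21, 1.208, -1.209]
ft_force: [-0.1, -0.0, -0.5]
gripper_width: 0.0267
```

Call:
servo_tool(
  targets=[
    [2, [0.15, 0, 0], 0],
    [2, [0.1, 0, 0], 0],
    [2, [0, 0, 0], 0],
    [2, [0, 0, 0], 0],
  ],
)

```text
clock: 23.38
tcp_pos: [0.5734, -0.0643, 0.2123]
tcp_rot: [1.209, 1.209, -1.209]
ft_force: [0.1, -0.0, -1.4]
gripper_width: 0.0271
```

Call:
servo_tool(
  targets=[
    [5, [0, 0, 0], 0],
    [5, [0, 0, 0], 0],
    [5, [0, 0, 0], 0],
    [6, [0, 0, 0], 0],
    [6, [-2, 0, 0], 0],
    [6, [-3, 0, 0], 0],
    [6, [-4, 0, 0], 0],
    [6, [0, 0, 0], 0],
    [6, [0, 0, 3], 0],
    [6, [0, 0, 4], 0],
    [6, [0, 0, 4], 0],
    [6, [0, 0, 4], 0],
    [6, [0, 0, 3], 0],
    [6, [0, 0, 0], 0],
    [6, [0, 0, 0], 0],
  ],
)

```text
clock: 24.63
tcp_pos: [0.5729, -0.2464, 0.3018]
tcp_rot: [1.212, 1.208, -1.212]
ft_force: [0.5, 0.6, 0.1]
gripper_width: 0.0601
```

```bash
python3 - <<'E'
from m import *
status(); cones(); status()
for n in("scene","top"):
    f=optics.grab_frame(n); save(f,n+"14"); np.savez("/tmp/%s14.npz"%n,**f)
save(optics.grab_frame("wrist"),"w14")
E
```

```text
t 24.63 tcp [ 0.5729 -0.2464  0.3018]  yaw(tool y) -0.0037 rad  w 0.0601 ft [0.5 0.6 0.1] q6 -1.28
top red 701 zmax 0.226 fit [ 0.5632 -0.0606] res 0.0022
top blue 574 zmax 0.159 fit [ 0.6575 -0.0604] res 0.0015
scene red 1212 zmax 0.228 fit [ 0.5753 -0.0578] res 0.0037
scene blue 775 zmax 0.157 fit [ 0.6658 -0.0573] res 0.0025
t 24.73 tcp [ 0.5736 -0.2435  0.3021]  yaw(tool y) 0.0003 rad  w 0.0601 ft [ 0.3  0.6 -0.8] q6 -1.29
```

View pics/scene14.png

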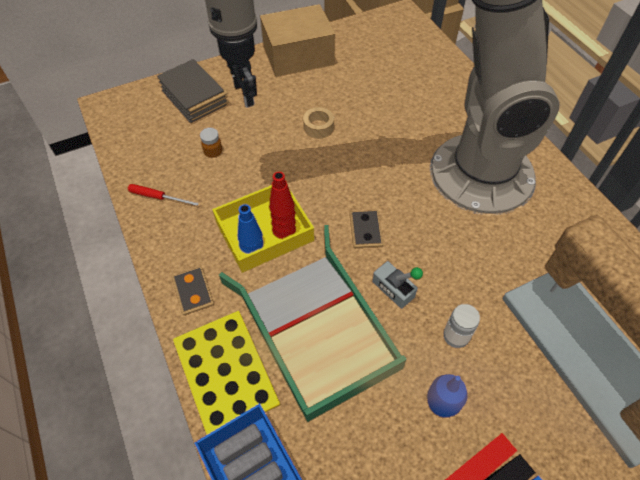

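View pics/w14.png

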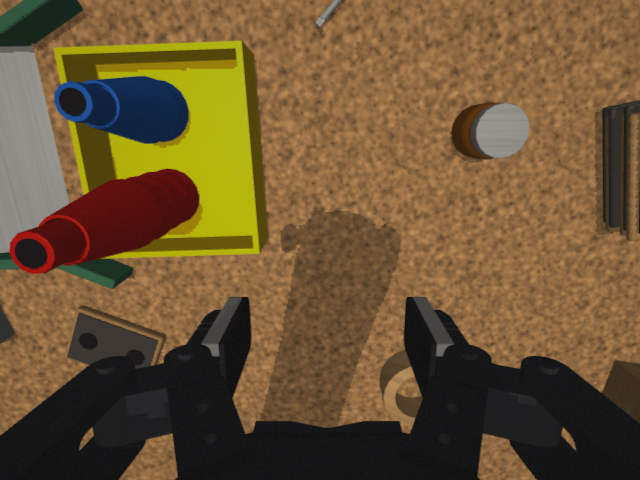

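View pics/top14.png

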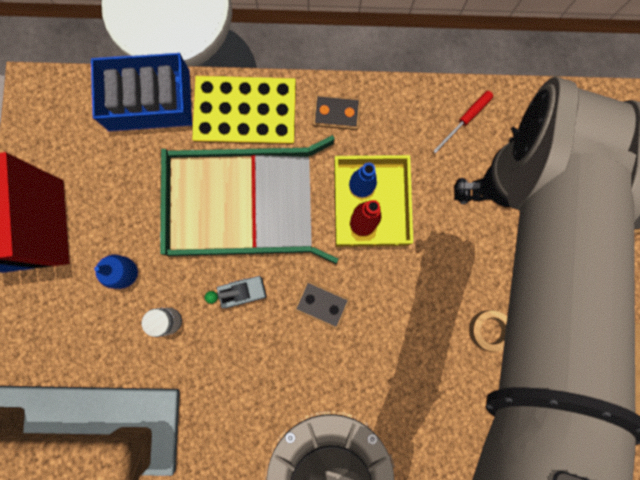

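All four nested: red stack top 0.227 and blue 0.158 against nominal 0.221 and 0.153, the same +5 mm bias as on the bare posts. Next I pin down the ramp's pose with an overlay.

```bash
cat > ov.py <<'E'
from m import *
def ov(n,src,ox,oy,th,out,cr=None):
    f=dict(np.load(src)); im=cv2.cvtColor(f["frame"],cv2.COLOR_RGB2BGR); im=cv2.resize(im,None,fx=2,fy=2,interpolation=cv2.INTER_CUBIC)
    X=np.array([-np.sin(th),np.cos(th),0]);Y=np.array([-np.cos(th),-np.sin(th),0])
    W=lambda x,y,z:np.array([ox,oy,0])+x*X+y*Y+np.array([0,0,z])
    def line(a,b,col):
        p=proj(f,np.array([W(*a),W(*b)]))*2+.5; cv2.line(im,*[tuple(int(round(v)) for v in q) for q in p],col,1)
    for s in(-1,1):
        line((0,.108*s,.045),(.322,.108*s,.045),(255,255,0)); line((0,.12*s,.045),(.334,.12*s,.045),(255,0,255))
    line((0,-.108,0),(0,.108,0),(0,255,0)); line((.135,-.108,.028),(.135,.108,.028),(0,255,0)); line((.322,-.108,.06),(.322,.108,.06),(255,255,0)); line((.334,-.12,.06),(.334,.12,.06),(255,0,255))
    if cr is not None:
        cx,cy,t=cr; ox,oy=cx,cy; X[:]=[-np.sin(t),np.cos(t),0];Y[:]=[-np.cos(t),-np.sin(t),0]
        W2=lambda x,y,z:np.array([cx,cy,0])+x*X+y*Y+np.array([0,0,z])
        for a,b in (((-.085,-.1,.06),(.085,-.1,.06)),((.085,-.1,.06),(.085,.1,.06)),((.085,.1,.06),(-.085,.1,.06)),((-.085,.1,.06),(-.085,-.1,.06))):
            p=proj(f,np.array([W2(*a),W2(*b)]))*2+.5; cv2.line(im,*[tuple(int(round(v)) for v in q) for q in p],(255,255,255),1)
    return im
E
python3 - <<'E'
from ov import *
im=ov("top","/tmp/top14.npz",.622,.057,.0485,None,(.6195,-.084,.033)); cv2.imwrite("pics/ovt.png",im[230:600,280:900])
im=ov("scene","/tmp/scene14.npz",.622,.057,.0485,None,(.6195,-.084,.033)); cv2.imwrite("pics/ovs.png",im[330:860,380:860])
E
```

```text
(no output)
```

View pics/ovt.png

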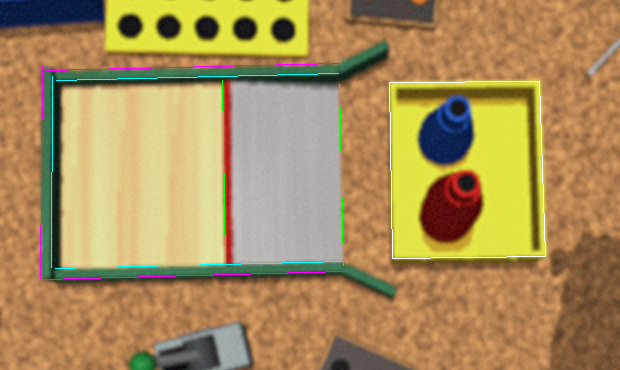

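View pics/ovs.png

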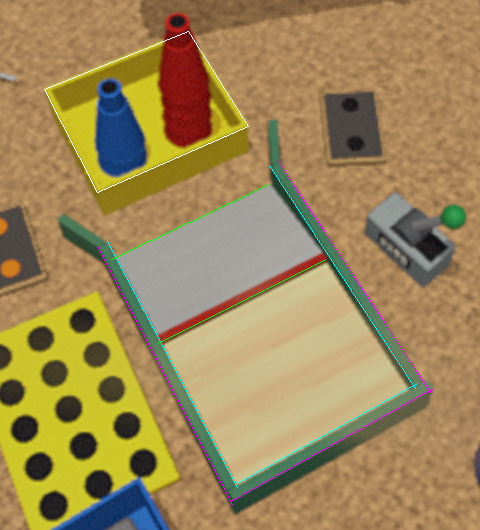

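The overlay matches edges well. Ramp foot (0.622,0.057) with yaw 0.0485; crate (0.6195,−0.084) with yaw about 0.033. I open the jaws fully and turn them across the push direction. Turning the camera to the +y side keeps joint 7 in range.

Call:
servo_tool(
  targets=[
    [8.5, [0, 0, 0], -0.1245],
    [8.5, [0, 0, 0], -0.1245],
    [8.5, [0, 0, 0], -0.1245],
    [8.5, [0, 0, 0], -0.1245],
    [8.5, [0, 0, 0], -0.1245],
    [8.5, [0, 0, 0], -0.1245],
    [8.5, [0, 0, 0], -0.1245],
    [8.5, [0, 0, 0], -0.1245],
    [8.5, [0, 0, 0], -0.1245],
    [8.5, [0, 0, 0], -0.1245],
    [8.5, [0, 0, 0], -0.1245],
    [8.5, [0, 0, 0], -0.1245],
    [8.5, [0, 0, 0], -0.1245],
    [8.5, [0, 0, 0], 0],
    [8.5, [0, 0, 0], 0],
  ],
)

```text
clock: 26.13
tcp_pos: [0.5735, -0.2437, 0.3024]
tcp_rot: [-0.035, 1.57, 0.035]
ft_force: [-0.1, -0.2, 0.2]
gripper_width: 0.0847
```

```bash
python3 - <<'E'
from m import *
s,A=status(); print(A.round(3)); to(.622,-.23,.12); cones()
E
```

```text
t 26.13 tcp [ 0.5735 -0.2437  0.3024]  yaw(tool y) 1.6150 rad  w 0.0847 ft [-0.1 -0.2  0.2] q6 0.26
[[ 0.    -0.044  0.999]
 [ 0.     0.999  0.044]
 [-1.     0.     0.   ]]
to (0.622, -0.23, 0.12) shift cm [18.24  1.16  4.9 ] max/4 rows 4.7
top red 704 zmax 0.226 fit [ 0.5629 -0.06  ] res 0.002
top blue 578 zmax 0.158 fit [ 0.6575 -0.0606] res 0.0017
scene red 1207 zmax 0.228 fit [ 0.5755 -0.0579] res 0.0036
scene blue 775 zmax 0.158 fit [ 0.6657 -0.0575] res 0.0024
```

Call:
servo_tool(
  targets=[
    [8.5, [3, 0, 1], 0],
    [8.5, [3, 0, 1], 0],
    [8.5, [3, 0.4, 1], 0],
    [8.5, [3, 0.4, 1], 0],
    [8.5, [3, 0.4, 0.9], 0],
    [8.5, [3.2, 0, 0], 0],
    [8.5, [3, 0, 0], 0],
    [8.5, [3, 0, 0], 0],
    [8.5, [2.5, 0, 0], 0],
    [8.5, [1, 0, 0], 0],
    [8.5, [0, 0, 0], 0],
    [8.5, [0, 0, 0], 0],
  ],
)

```text
clock: 27.23
tcp_pos: [0.6222, -0.2299, 0.0259]
tcp_rot: [-0.036, 1.57, 0.036]
ft_force: [0.7, -0.6, 0.4]
gripper_width: 0.085
```

```bash
python3 - <<'E'
from m import *
s,A=status(); save(optics.grab_frame("scene"),"s15"); save(optics.grab_frame("wrist"),"w15"); to(.622,-.185,.022)
E
```

```text
t 27.23 tcp [ 0.6222 -0.2299  0.0259]  yaw(tool y) 1.6172 rad  w 0.0850 ft [ 0.7 -0.6  0.4] q6 0.13
to (0.622, -0.185, 0.022) shift cm [0.51 4.53 0.12] max/4 rows 1.1
```

View pics/s15.png

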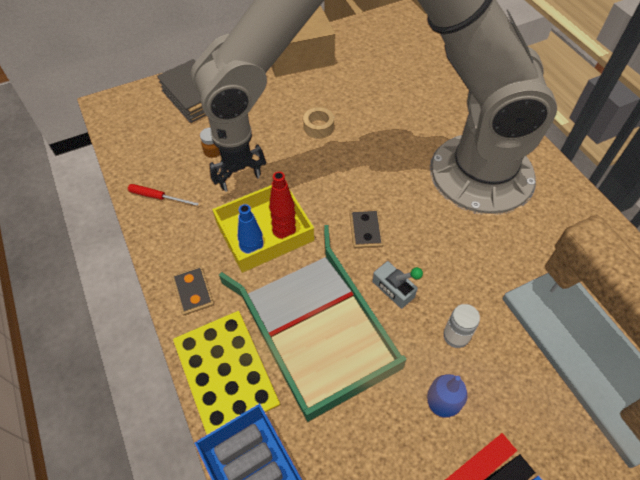

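View pics/w15.png

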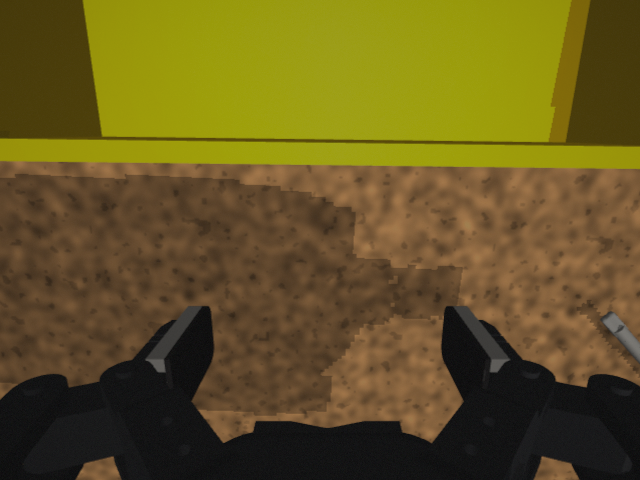

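The fingers are square behind the back wall (in the wrist view the wall edge at row ~150 is nearly level). I start the push slowly, biased slightly to +x.

Call:
servo_tool(
  targets=[
    [8.5, [0, 0.8, 0.04], 0],
    [8.5, [0, 0.8, 0.04], 0],
    [8.5, [0, 0.8, 0.04], 0],
    [8.5, [0, 0.8, 0.04], 0],
    [8.5, [0, 0.5, 0.03], 0],
    [8.5, [0, 0.4, 0.02], 0],
    [8.5, [0, 0.4, 0.02], 0],
    [8.5, [0, 0.4, 0.02], 0],
    [8.5, [0, 0.4, 0.02], 0],
    [8.5, [0, 0.4, 0.02], 0],
    [8.5, [0, 0.4, 0.02], 0],
    [8.5, [0, 0.4, 0.02], 0],
    [8.5, [0, 0.4, 0.02], 0],
    [8.5, [0, 0.4, 0.02], 0],
    [8.5, [0, 0.4, 0.02], 0],
  ],
)

```text
clock: 28.58
tcp_pos: [0.622, -0.1526, 0.0252]
tcp_rot: [-0.037, 1.571, 0.037]
ft_force: [0.8, -4.3, -0.7]
gripper_width: 0.0852
```

```bash
cat >> m.py <<'E'
def crate(tag):
    s,A=status()
    for n in("top","scene"):
        f=optics.grab_frame(n); save(f,n+tag); np.savez("/tmp/%s%s.npz"%(n,tag),**f)
        P=cloud(f); m=masks(f)["yellow"]&(P[...,2]>.03)&(P[...,2]<.13)&(P[...,0]<.76)&(P[...,0]>.45)&(P[...,1]<.37)
        q=P[m]; 
        if len(q)<50: print(n,"no crate"); continue
        print(n,"n",len(q),"y",np.percentile(q[:,1],[1,99]).round(3),"x",np.percentile(q[:,0],[1,99]).round(3),"z at back/front rim",[np.percentile(q[b,2],97).round(3) for b in (q[:,1]<np.percentile(q[:,1],8),q[:,1]>np.percentile(q[:,1],92))])
    save(optics.grab_frame("wrist"),"w"+tag)
E
python3 - <<'E'
from m import *
crate("16")
E
```

```text
t 28.58 tcp [ 0.622  -0.1526  0.0252]  yaw(tool y) 1.6182 rad  w 0.0852 ft [ 0.8 -4.3 -0.7] q6 0.00
top n 413 y [-0.136  0.03 ] x [0.514 0.717] z at back/front rim [np.float64(0.063), np.float64(0.064)]
scene n 1282 y [-0.14   0.034] x [0.518 0.722] z at back/front rim [np.float64(0.063), np.float64(0.064)]
```

View pics/w16.png

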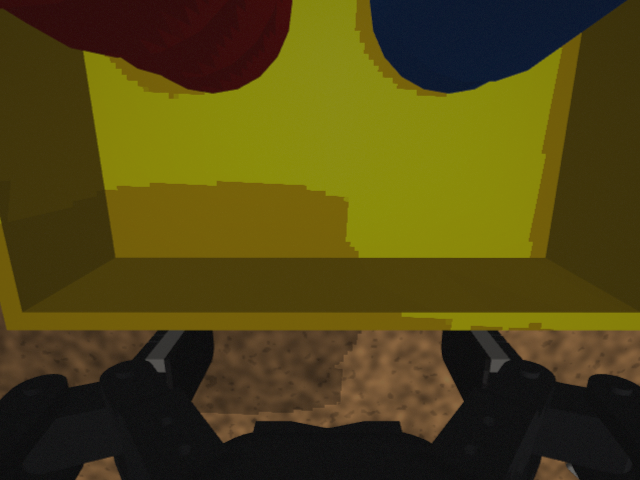

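View pics/scene16.png

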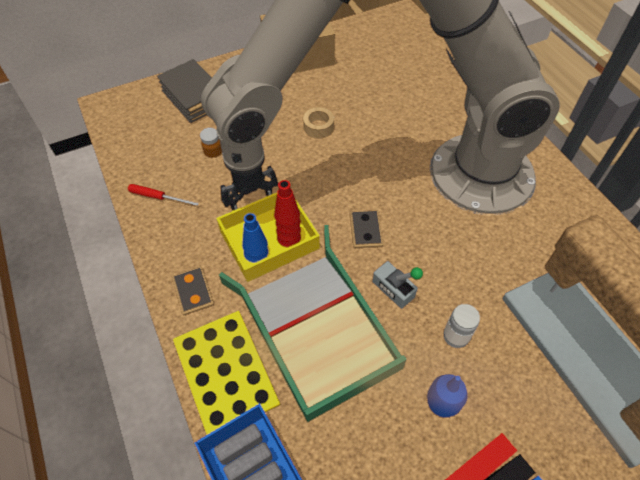

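The crate slides squarely (wrist: back wall level at row ~320, both stacks upright). It is about 9 mm to the −x side of the ramp axis, so I bias the push towards +x.

Call:
servo_tool(
  targets=[
    [8.5, [0, 0.4, 0.13], 0],
    [8.5, [0, 0.4, 0.13], 0],
    [8.5, [0, 0.4, 0.13], 0],
    [8.5, [0, 0.4, 0.13], 0],
    [8.5, [0, 0.4, 0.13], 0],
    [8.5, [0, 0.4, 0.13], 0],
    [8.5, [0, 0, 0], 0],
  ],
)

```text
clock: 29.32
tcp_pos: [0.6291, -0.127, 0.0253]
tcp_rot: [-0.037, 1.57, 0.039]
ft_force: [0.9, 0.1, 0.0]
gripper_width: 0.085
```

```bash
python3 - <<'E'
from m import *
crate("17")
E
```

```text
t 29.32 tcp [ 0.6291 -0.127   0.0253]  yaw(tool y) 1.6194 rad  w 0.0850 ft [0.9 0.1 0. ] q6 -0.04
top n 330 y [-0.103  0.055] x [0.521 0.724] z at back/front rim [np.float64(0.063), np.float64(0.064)]
scene n 1256 y [-0.116  0.058] x [0.525 0.728] z at back/front rim [np.float64(0.064), np.float64(0.065)]
```

View pics/top17.png

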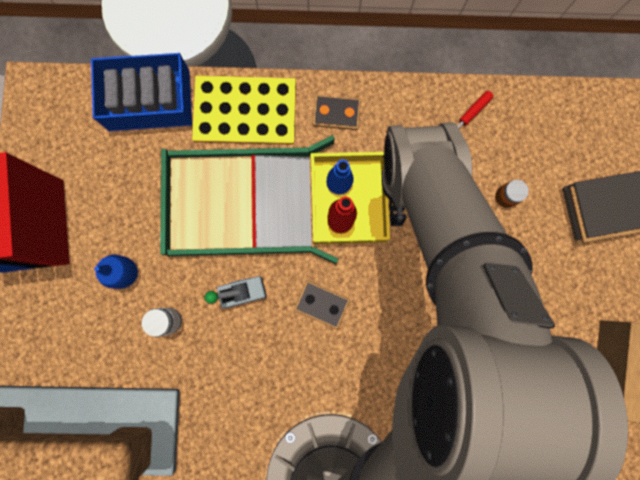

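Centred now (offset ~1.5 mm). Before the slope tilts the stacks back, I check the gripper/camera clearance in a zoom.

```bash
python3 - <<'E'
from m import *
im=cv2.imread("pics/scene17.png"); cv2.imwrite("pics/z17.png",cv2.resize(im[60:300,180:380],None,fx=2.5,fy=2.5,interpolation=cv2.INTER_CUBIC))
f=dict(np.load("/tmp/scene17.npz")); P=cloud(f)
s=ctrl.sense(); A=rot(s["tcp_rot"]); Q=(P-s["tcp_pos"])@A  # tool coords
m=(f["depth"]>0)&(Q[...,0]<-.03)&(Q[...,0]>-.35)&(np.hypot(Q[...,1],Q[...,2])<.12)&(~masks(f)["yellow"])&(~masks(f)["red"])&(~masks(f)["blue"])
q=Q[m]
for a in np.arange(-.34,-.03,.02):
    k=q[(q[:,0]>=a)&(q[:,0]<a+.02)]
    if len(k)>3: print("%.2f"%a,len(k),"y",np.percentile(k[:,1],[1,99]).round(3),"z",np.percentile(k[:,2],[1,99]).round(3))
E
```

```text
-0.34 410 y [-0.033  0.062] z [-0.062  0.058]
-0.32 241 y [-0.03  0.06] z [-0.049  0.05 ]
-0.30 132 y [-0.019  0.057] z [-0.034  0.049]
-0.28 207 y [0.001 0.048] z [-0.033  0.046]
-0.26 275 y [0.    0.049] z [-0.037  0.047]
-0.24 225 y [-0.002  0.048] z [-0.039  0.046]
-0.22 258 y [-0.008  0.049] z [-0.041  0.048]
-0.20 146 y [-0.003  0.113] z [-0.041  0.048]
-0.18 142 y [0.003 0.115] z [-0.032  0.038]
-0.16 175 y [0.    0.113] z [-0.029  0.039]
-0.14 118 y [-0.006  0.114] z [-0.061  0.061]
-0.12 330 y [-0.012  0.112] z [-0.065  0.071]
-0.10 217 y [-0.011  0.113] z [-0.069  0.073]
-0.08 256 y [-0.011  0.019] z [-0.07   0.075]
-0.06 57 y [-0.003  0.118] z [-0.062  0.064]
-0.04 70 y [-0.002  0.078] z [-0.097  0.102]
```

View pics/z17.png

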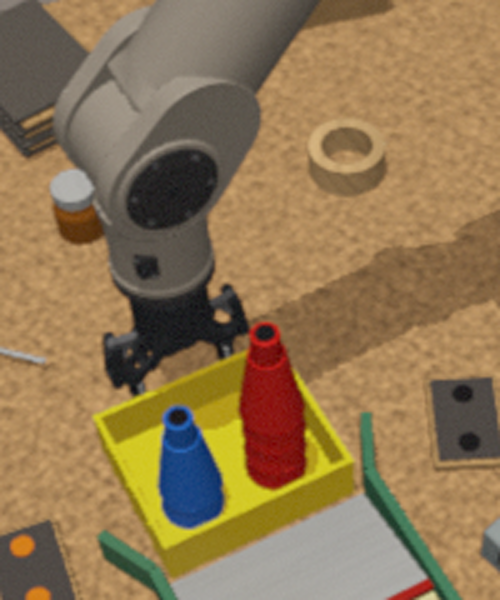

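No protruding camera housing; the wrist radius is about 48 mm with room to the tilted stack. I push along the ramp axis.

Call:
servo_tool(
  targets=[
    [8.5, [0, 0.4, 0.02], 0],
    [8.5, [0, 0.4, 0.02], 0],
    [8.5, [0, 0.4, 0.02], 0],
    [8.5, [0, 0.4, 0], 0],
    [8.5, [0, 0.4, 0], 0],
    [8.5, [0, 0.4, 0], 0],
    [8.5, [0, 0.4, 0], 0],
    [8.5, [0, 0.4, 0], 0],
    [8.5, [0, 0.4, 0], 0],
    [8.5, [0, 0.4, 0], 0],
    [8.5, [0, 0.4, 0], 0],
    [8.5, [0, 0.4, 0], 0],
    [8.5, [0, 0.4, 0], 0],
    [8.5, [0, 0.4, 0], 0],
    [8.5, [0, 0.4, 0], 0],
    [8.5, [0, 0.4, 0], 0],
  ],
)

```text
clock: 30.8
tcp_pos: [0.6261, -0.0646, 0.0252]
tcp_rot: [-0.037, 1.571, 0.037]
ft_force: [1.2, -4.5, -1.7]
gripper_width: 0.0852
```

```bash
python3 - <<'E'
from m import *
crate("18")
E
```

```text
t 30.80 tcp [ 0.6261 -0.0646  0.0252]  yaw(tool y) 1.6179 rad  w 0.0852 ft [ 1.2 -4.5 -1.7] q6 -0.14
top n 437 y [-0.031  0.115] x [0.519 0.722] z at back/front rim [np.float64(0.067), np.float64(0.076)]
scene n 1560 y [-0.051  0.123] x [0.522 0.725] z at back/front rim [np.float64(0.064), np.float64(0.076)]
```

View pics/scene18.png

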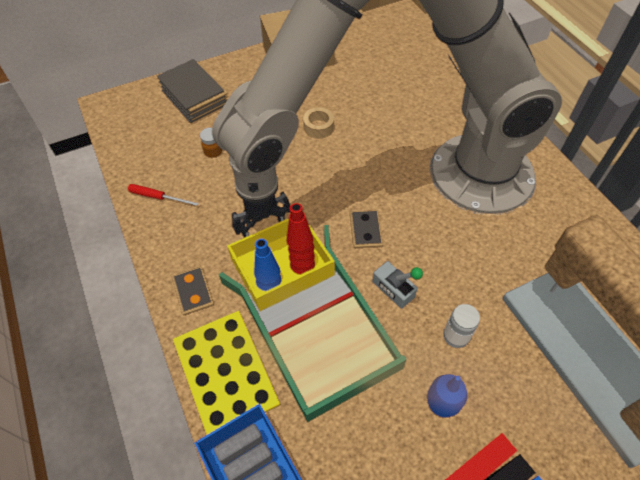

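View pics/w18.png

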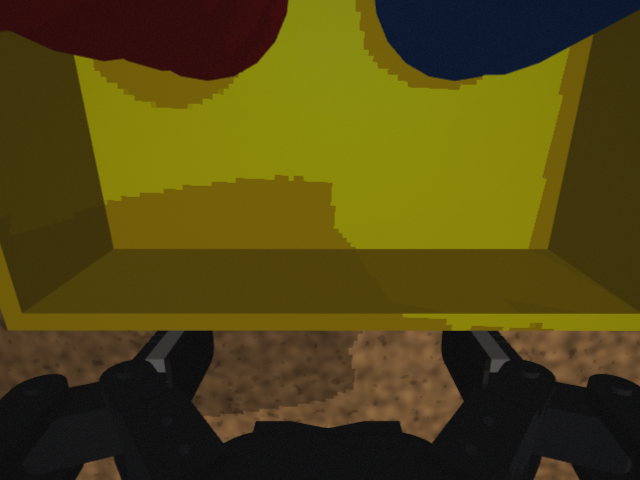

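Climbing straight with 4–5 N, stacks upright in the crate. Continue.

Call:
servo_tool(
  targets=[
    [8.5, [0, 0.4, 0], 0],
    [8.5, [0, 0.4, 0], 0],
    [8.5, [0, 0.4, 0], 0],
    [8.5, [0, 0.4, 0], 0],
    [8.5, [0, 0.4, 0], 0],
    [8.5, [0, 0.4, 0], 0],
    [8.5, [0, 0.4, 0], 0],
    [8.5, [0, 0.4, 0], 0],
    [8.5, [0, 0.4, 0], 0],
    [8.5, [0, 0.4, 0], 0],
    [8.5, [0, 0.4, 0], 0],
    [8.5, [0, 0.4, 0], 0],
    [8.5, [-0.1, 0.4, 0], 0],
    [8.5, [-0.1, 0.4, 0], 0],
    [8.5, [-0.1, 0.4, 0], 0],
    [8.5, [-0.1, 0.4, 0], 0],
    [8.5, [-0.1, 0.4, 0], 0],
    [8.5, [-0.1, 0.4, 0], 0],
  ],
)

```text
clock: 32.45
tcp_pos: [0.6228, 0.0079, 0.0314]
tcp_rot: [-0.037, 1.57, 0.037]
ft_force: [-0.1, -3.2, -2.5]
gripper_width: 0.0848
```

```bash
python3 - <<'E'
from m import *
crate("19")
E
```

```text
t 32.45 tcp [0.6228 0.0079 0.0314]  yaw(tool y) 1.6183 rad  w 0.0848 ft [-0.1 -3.2 -2.5] q6 -0.26
top n 870 y [0.041 0.189] x [0.516 0.716] z at back/front rim [np.float64(0.078), np.float64(0.091)]
scene n 2289 y [0.021 0.198] x [0.518 0.722] z at back/front rim [np.float64(0.067), np.float64(0.068)]
```

View pics/scene19.png

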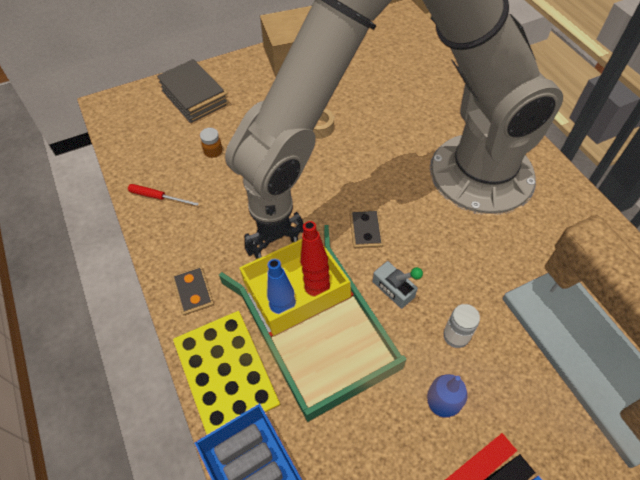

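View pics/w19.png

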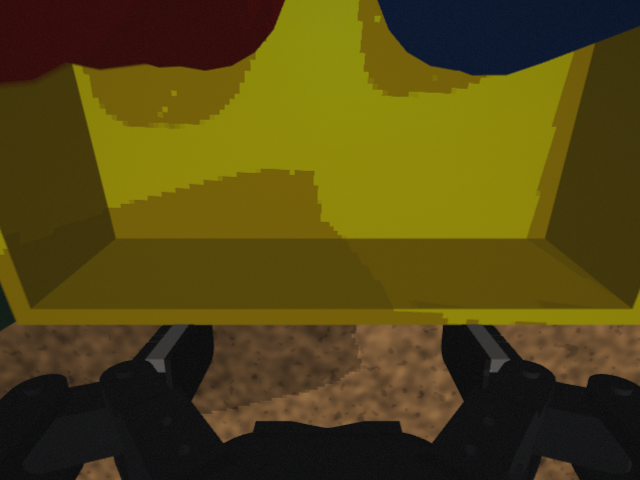

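Front edge is at the lip. Continue with the fingers rising slightly.

Call:
servo_tool(
  targets=[
    [8.5, [-0.1, 0.4, 0], 0],
    [8.5, [-0.1, 0.4, 0], 0],
    [8.5, [-0.1, 0.4, 0], 0],
    [8.5, [-0.1, 0.4, 0], 0],
    [8.5, [-0.1, 0.4, 0], 0],
    [8.5, [-0.1, 0.4, 0], 0],
    [8.5, [-0.1, 0.4, 0], 0],
    [8.5, [-0.1, 0.4, 0], 0],
    [8.5, [-0.1, 0.4, 0], 0],
    [8.5, [-0.1, 0.4, 0], 0],
    [8.5, [0, 0.4, 0], 0],
    [8.5, [0, 0.4, 0], 0],
    [8.5, [0, 0.4, 0], 0],
  ],
)

```text
clock: 33.68
tcp_pos: [0.6205, 0.0594, 0.0415]
tcp_rot: [-0.037, 1.57, 0.037]
ft_force: [0.1, -7.4, 0.4]
gripper_width: 0.0849
```

```bash
python3 - <<'E'
from m import *
crate("20")
E
```

```text
t 33.68 tcp [0.6205 0.0594 0.0415]  yaw(tool y) 1.6181 rad  w 0.0849 ft [ 0.1 -7.4  0.4] q6 -0.34
top n 1055 y [0.094 0.241] x [0.514 0.713] z at back/front rim [np.float64(0.084), np.float64(0.099)]
scene n 2755 y [0.073 0.249] x [0.517 0.719] z at back/front rim [np.float64(0.074), np.float64(0.077)]
```

View pics/scene20.png

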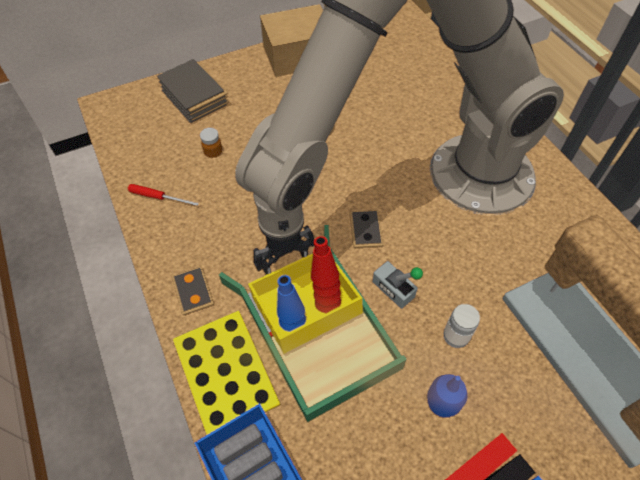

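View pics/w20.png

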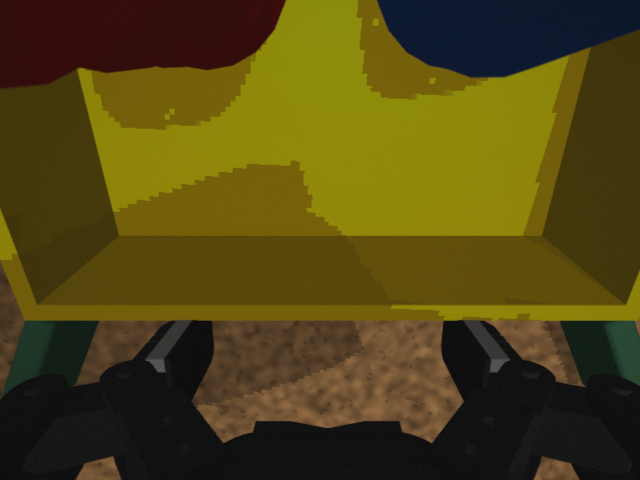

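Call:
servo_tool(
  targets=[
    [8.5, [-0.1, 0.3, 0], 0],
    [8.5, [-0.1, 0.3, 0], 0],
    [8.5, [-0.1, 0.3, 0], 0],
    [8.5, [-0.1, 0.3, 0], 0],
    [8.5, [-0.1, 0.3, 0], 0],
    [8.5, [-0.1, 0.3, 0], 0],
    [8.5, [-0.1, 0.3, 0], 0],
    [8.5, [0, 0.3, 0], 0],
    [8.5, [0, 0.3, 0], 0],
    [8.5, [0, 0.3, 0], 0],
    [8.5, [0, 0.3, 0], 0],
    [8.5, [0, 0.3, 0], 0],
    [8.5, [0, 0.3, 0], 0],
    [8.5, [0, 0.3, 0], 0],
    [8.5, [0, 0.3, 0], 0],
    [8.5, [0, 0, 0], 0],
  ],
)

```text
clock: 35.17
tcp_pos: [0.6185, 0.1049, 0.0487]
tcp_rot: [-0.037, 1.57, 0.038]
ft_force: [0.2, 0.4, 0.6]
gripper_width: 0.0852
```

```bash
python3 - <<'E'
from m import *
crate("21")
E
```

```text
t 35.17 tcp [0.6185 0.1049 0.0487]  yaw(tool y) 1.6184 rad  w 0.0852 ft [0.2 0.4 0.6] q6 -0.41
top n 1086 y [0.135 0.294] x [0.512 0.711] z at back/front rim [np.float64(0.097), np.float64(0.081)]
scene n 3388 y [0.124 0.297] x [0.516 0.717] z at back/front rim [np.float64(0.095), np.float64(0.083)]
```

View pics/scene21.png

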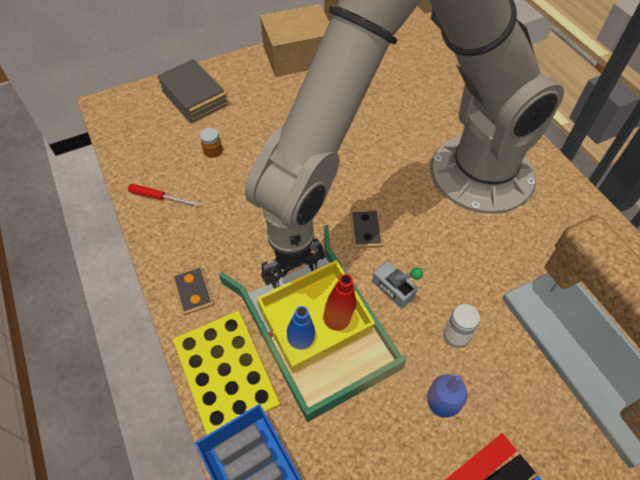

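View pics/w21.png

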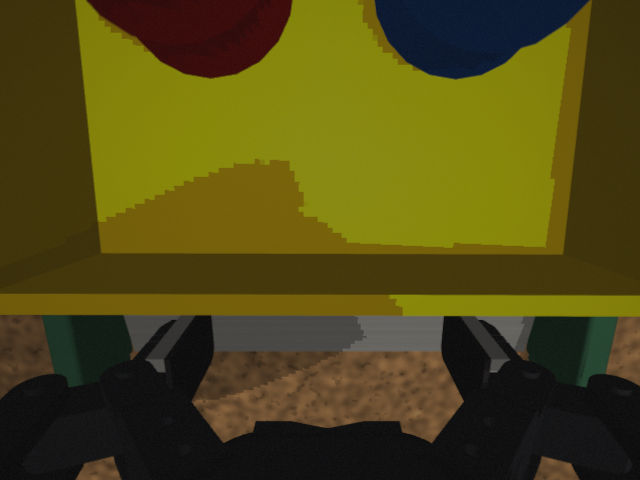

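The crate tipped onto the deck side with its stacks still seated. Pushing on toward the end, gently.

Call:
servo_tool(
  targets=[
    [8.5, [0, 0.35, 0], 0],
    [8.5, [0, 0.35, 0], 0],
    [8.5, [0, 0.35, 0], 0],
    [8.5, [0, 0.35, 0], 0],
    [8.5, [0, 0.35, 0], 0],
    [8.5, [0, 0.35, 0], 0],
    [8.5, [0, 0.35, 0], 0],
    [8.5, [0, 0.35, 0], 0],
    [8.5, [0, 0.35, 0], 0],
    [8.5, [0, 0.35, 0], 0],
    [8.5, [0, 0.35, 0], 0],
    [8.5, [0, 0.35, 0], 0],
    [8.5, [0, 0.35, 0], 0],
    [8.5, [0, 0.35, 0], 0],
    [8.5, [0, 0.35, 0], 0],
    [8.5, [0, 0.35, 0], 0],
    [8.5, [0, 0.35, 0], 0],
    [8.5, [0, 0.35, 0], 0],
    [8.5, [0, 0, 0], 0],
  ],
)

```text
clock: 36.9
tcp_pos: [0.6151, 0.1683, 0.0484]
tcp_rot: [-0.037, 1.57, 0.038]
ft_force: [1.0, -0.7, -1.0]
gripper_width: 0.0852
```

```bash
python3 - <<'E'
from m import *
crate("22")
E
```

```text
t 36.90 tcp [0.6151 0.1683 0.0484]  yaw(tool y) 1.6191 rad  w 0.0852 ft [ 1.  -0.7 -1. ] q6 -0.50
top n 605 y [0.204 0.351] x [0.509 0.707] z at back/front rim [np.float64(0.09), np.float64(0.082)]
scene n 3395 y [0.179 0.353] x [0.514 0.715] z at back/front rim [np.float64(0.091), np.float64(0.082)]
```

View pics/scene22.png

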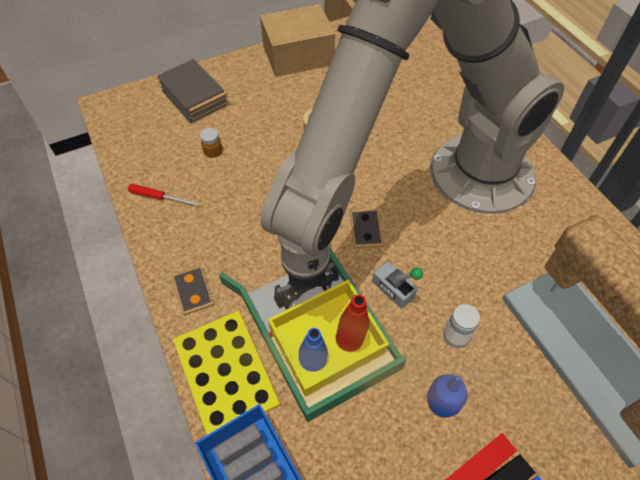

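View pics/w22.png

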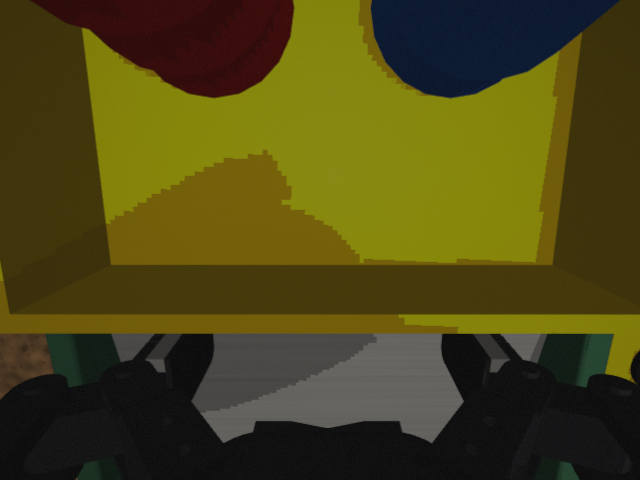

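Call:
servo_tool(
  targets=[
    [8.5, [0, 0.3, 0], 0],
    [8.5, [0, 0.3, 0], 0],
    [8.5, [0, 0.3, 0], 0],
    [8.5, [0, 0.3, 0], 0],
    [8.5, [0, 0.3, 0], 0],
    [8.5, [0, 0.3, 0], 0],
    [8.5, [0, 0.2, 0], 0],
    [8.5, [0, 0, 0], 0],
    [8.5, [0, 0, 0], 0],
  ],
)

```text
clock: 37.8
tcp_pos: [0.6144, 0.1879, 0.0484]
tcp_rot: [-0.037, 1.57, 0.038]
ft_force: [-1.1, 0.5, -0.9]
gripper_width: 0.085
```

```bash
python3 - <<'E'
from m import *
crate("23")
E
```

```text
t 37.80 tcp [0.6144 0.1879 0.0484]  yaw(tool y) 1.6188 rad  w 0.0850 ft [-1.1  0.5 -0.9] q6 -0.53
top n 504 y [0.23  0.369] x [0.508 0.705] z at back/front rim [np.float64(0.082), np.float64(0.082)]
scene n 1374 y [0.198 0.37 ] x [0.511 0.715] z at back/front rim [np.float64(0.082), np.float64(0.082)]
```

View pics/scene23.png

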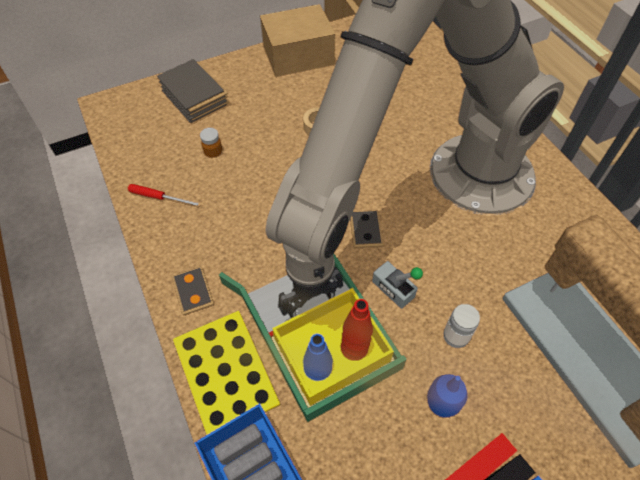

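View pics/w23.png

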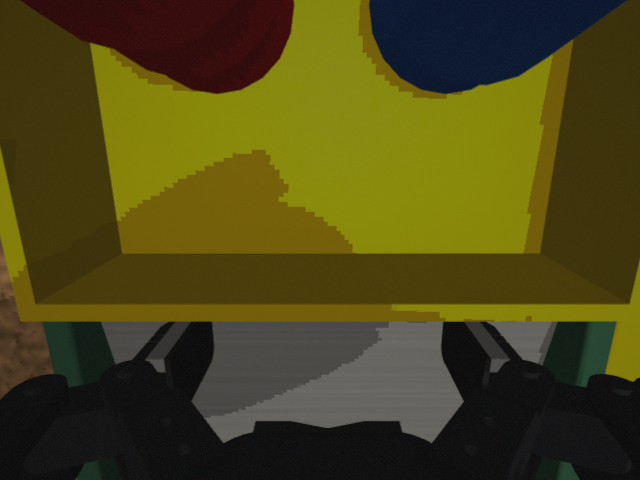

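Both rims now read 0.082 (0.078 plus bias), so the crate dropped flat, spanning y 0.198 to 0.37. I back off, rise and check.

Call:
servo_tool(
  targets=[
    [8.5, [0, -1.5, 0], 0],
    [8.5, [0, -2, 0], 0],
    [8.5, [0, -1.5, 0], 0],
    [8.5, [-3, 0, 0], 0],
    [8.5, [-4, 0, 0], 0],
    [8.5, [-4, 0, 0], 0],
    [8.5, [-4, 0, 0], 0],
    [8.5, [-4, 0, 0], 0],
    [4, [-4, 0, 0], 0],
    [0, [-3, 0, 0], 0],
    [0, [0, 0, 0], 0],
    [0, [0, 0, 0], 0],
  ],
)

```text
clock: 38.95
tcp_pos: [0.6174, 0.1366, 0.3104]
tcp_rot: [-0.036, 1.567, 0.037]
ft_force: [-0.4, 0.9, -1.0]
gripper_width: 0.0384
```

```bash
python3 - <<'E'
from m import *
crate("24")
for n in("top","scene"):
    f=dict(np.load("/tmp/%s24.npz"%n))
    for c in("red","blue","green"):
        for a,ce,p in blobs(f,c):
            if .38<p[:,0].mean()<.75 and .2<p[:,1].mean()<.36 and p[:,2].max()>.1:
                t=p[p[:,2]>p[:,2].max()-.012]; print(n,c,a,ce.round(),"zmax %.3f"%p[:,2].max(),t.mean(0).round(4),p.mean(0).round(4))
    P=cloud(f); hsv=cv2.cvtColor(f["frame"],cv2.COLOR_RGB2HSV)
    m=(P[...,2]>.042)&(P[...,2]<.06)&(P[...,0]>.33)&(P[...,0]<.47)&(P[...,1]>.12)&(P[...,1]<.32)&(f["depth"]>0)
    q=P[m]; print(n,"housing",len(q),cv2.minAreaRect(q[:,:2].astype(np.float32)))
im=ov=None
E
```

```text
t 38.95 tcp [0.6174 0.1366 0.3104]  yaw(tool y) 1.6173 rad  w 0.0384 ft [-0.4  0.9 -1. ] q6 -0.36
top n 613 y [0.218 0.37 ] x [0.508 0.706] z at back/front rim [np.float64(0.081), np.float64(0.082)]
scene n 1393 y [0.198 0.37 ] x [0.511 0.715] z at back/front rim [np.float64(0.081), np.float64(0.081)]
top red 976 [194. 217.] zmax 0.244 [0.5618 0.302  0.2392] [0.5545 0.2896 0.158 ]
top blue 696 [199. 178.] zmax 0.178 [0.6542 0.3032 0.1712] [0.6453 0.2941 0.112 ]
top green 102 [211. 297.] zmax 0.160 [0.3939 0.2508 0.1546] [0.3939 0.2505 0.1544]
top housing 563 ((0.4052598178386688, 0.21294525265693665), (0.051177844405174255, 0.08807151764631271), 15.255680084228516)
scene red 381 [360. 315.] zmax 0.243 [0.5664 0.308  0.2383] [0.5675 0.3137 0.2144]
scene red 462 [354. 341.] zmax 0.180 [0.5839 0.3172 0.1741] [0.5809 0.3232 0.123 ]
scene blue 46 [317. 340.] zmax 0.176 [0.6565 0.3071 0.1716] [0.6565 0.3071 0.1716]
scene green 98 [416. 273.] zmax 0.160 [0.3974 0.2559 0.1539] [0.3978 0.2564 0.1532]
scene housing 665 ((0.4096951186656952, 0.20772428810596466), (0.05285768583416939, 0.10127429664134979), 16.892501831054688)
```

```bash
python3 - <<'E'
from ov import *
im=ov("top","/tmp/top24.npz",.622,.057,.0485,None); cv2.imwrite("pics/ov24.png",im[230:680,280:900])
E
```

```text
(no output)
```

View pics/ov24.png

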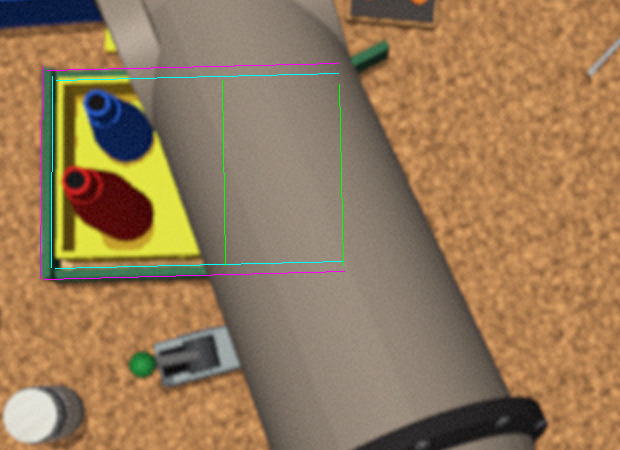

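View pics/scene24.png

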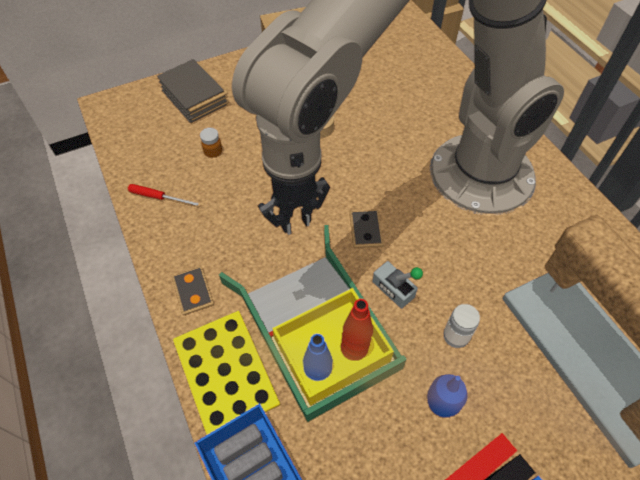

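The crate is flat at about ramp x 0.228, with stacks at their expected heights (0.239 and 0.171 plus ~5 mm bias). Counter: pivot (0.410,0.2075), swing direction (0.287,−0.958), knob (0.396,0.2535). I align the closed fingers with the swing.

Call:
servo_tool(
  targets=[
    [0, [0, 0, 0], -0.1225],
    [0, [0, 0, 0], -0.1225],
    [0, [0, 0, 0], 0],
    [0, [0, 0, 0], 0],
  ],
)

```text
clock: 39.43
tcp_pos: [0.6164, 0.1368, 0.3071]
tcp_rot: [-0.226, 1.561, 0.227]
ft_force: [-0.1, 0.5, 0.1]
gripper_width: 0.0
```

```bash
python3 - <<'E'
from m import *
status(); to(.3814,.3024,.25); to(.3814,.3024,.128)
f=optics.grab_frame("top"); P=cloud(f); m=(P[...,0]>.28)&(P[...,0]<.5)&(P[...,1]>.3)&(P[...,1]<.55)&(P[...,2]>.07); 
n,l,st,ce=cv2.connectedComponentsWithStats((m&(f["depth"]>0)).astype(np.uint8))
for i in range(1,n):
    if st[i,4]>60: q=P[l==i]; print(ce[i].round(),q.mean(0).round(3),q[:,2].max().round(3))
E
```

```text
t 39.43 tcp [0.6164 0.1368 0.3071]  yaw(tool y) 1.8592 rad  w 0.0000 ft [-0.1  0.5  0.1] q6 -0.13
to (0.3814, 0.3024, 0.25) shift cm [  5.75  22.56 -17.81] max/4 rows 7.3
to (0.3814, 0.3024, 0.128) shift cm [ 17.95  22.55 -17.79] max/4 rows 8.5
[111. 271.] [0.445 0.475 0.094] 0.153
[158. 322.] [0.34  0.367 0.106] 0.118
```

Call:
servo_tool(
  targets=[
    [0, [0, 1.5, -2], 0],
    [0, [0, 2, -2.5], 0],
    [0, [0, 2.3, -2.5], 0],
    [0, [0, 2.6, -2.4], 0],
    [0, [0, 2.8, -2.4], 0],
    [0, [1, 2.8, -2], 0],
    [0, [1, 2.8, -2], 0],
    [0, [1.5, 2.8, -2], 0],
    [0, [2.3, 2.95, 0], 0],
    [0, [0, 0, 0], 0],
    [0, [0, 0, 0], 0],
    [0, [0, 0, 0], 0],
  ],
)

```text
clock: 40.48
tcp_pos: [0.3814, 0.3015, 0.2502]
tcp_rot: [-0.228, 1.559, 0.228]
ft_force: [-0.5, 0.8, 0.9]
gripper_width: 0.0001
```

```bash
python3 - <<'E'
from m import *
status(); to(.3814,.3024,.128)
f=optics.grab_frame("wrist");save(f,"w25"); save(optics.grab_frame("scene"),"s25")
g=masks(f)["green"]&(f["depth"]>0); P=cloud(f); n,l,st,ce=cv2.connectedComponentsWithStats(g.astype(np.uint8))
for i in range(1,n):
    if st[i,4]>60: q=P[l==i]; print(ce[i].round(),st[i,4],q.mean(0).round(4),q.min(0).round(4),q.max(0).round(4))
E
```

```text
t 40.48 tcp [0.3814 0.3015 0.2502]  yaw(tool y) 1.8609 rad  w 0.0001 ft [-0.5  0.8  0.9] q6 -0.59
to (0.3814, 0.3024, 0.128) shift cm [12.22  0.09  0.03] max/4 rows 3.1
```

View pics/w25.png

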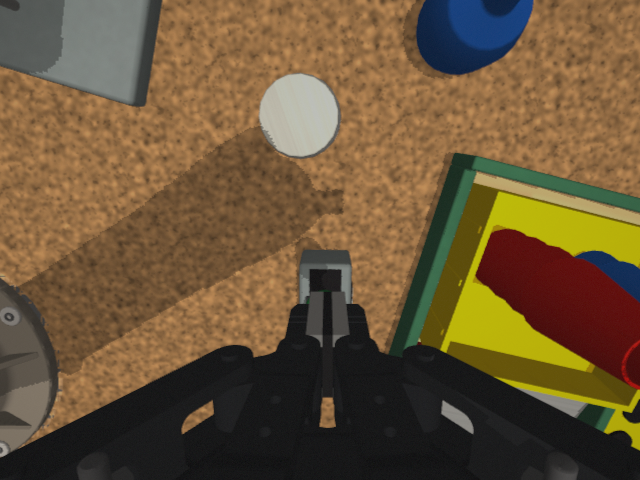

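```bash
python3 - <<'E'
from m import *
f=optics.grab_frame("wrist"); P=cloud(f); print(f["depth"][230:310:8,325].round(3)); 
for r in (255,262,280,300,330): print(r,P[r,325].round(3),P[r,305].round(3))
im=cv2.imread("pics/s25.png"); cv2.imwrite("pics/z25.png",cv2.resize(im[150:390,300:500],None,fx=2.5,fy=2.5,interpolation=cv2.INTER_CUBIC))
E
```

```text
[0.406 0.406 0.41  0.389 0.366 0.363 0.365 0.368 0.145 0.139]
255 [0.396 0.256 0.024] [0.376 0.251 0.026]
262 [0.396 0.256 0.045] [0.378 0.251 0.046]
280 [0.4   0.241 0.051] [0.382 0.235 0.05 ]
300 [0.38  0.313 0.262] [0.388 0.215 0.05 ]
330 [0.38  0.313 0.285] [0.374 0.307 0.278]
```

View pics/z25.png

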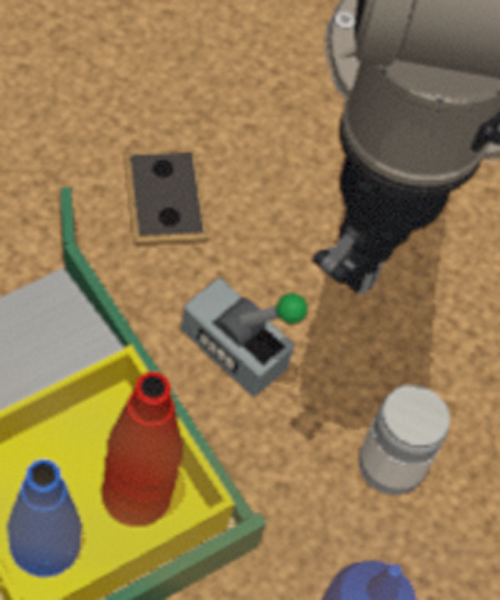

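The housing's far end (wrist (325,262), world (0.396,0.256)) is in line with the fingers, as computed. Descend behind the knob.

Call:
servo_tool(
  targets=[
    [0, [2.5, 0, 0], 0],
    [0, [3, 0, 0], 0],
    [0, [3, 0, 0], 0],
    [0, [2.5, 0, 0], 0],
    [0, [1.2, 0, 0], 0],
    [0, [0, 0, 0], 0],
    [0, [0, 0, 0], 0],
  ],
)

```text
clock: 41.22
tcp_pos: [0.3816, 0.3018, 0.1288]
tcp_rot: [-0.229, 1.559, 0.229]
ft_force: [0.4, -0.4, 0.6]
gripper_width: -0.0001
```

```bash
python3 - <<'E'
from m import *
status(); to(.4153,.1893,.128)
im=optics.grab_frame("scene")["frame"][...,::-1]; cv2.imwrite("pics/z26.png",cv2.resize(im[150:390,300:500],None,fx=2.5,fy=2.5,interpolation=cv2.INTER_CUBIC))
E
```

```text
t 41.22 tcp [0.3816 0.3018 0.1288]  yaw(tool y) 1.8624 rad  w -0.0001 ft [ 0.4 -0.4  0.6] q6 -0.70
to (0.4153, 0.1893, 0.128) shift cm [ 8.000e-02 -1.175e+01 -1.000e-02] max/4 rows 2.9
```

View pics/z26.png

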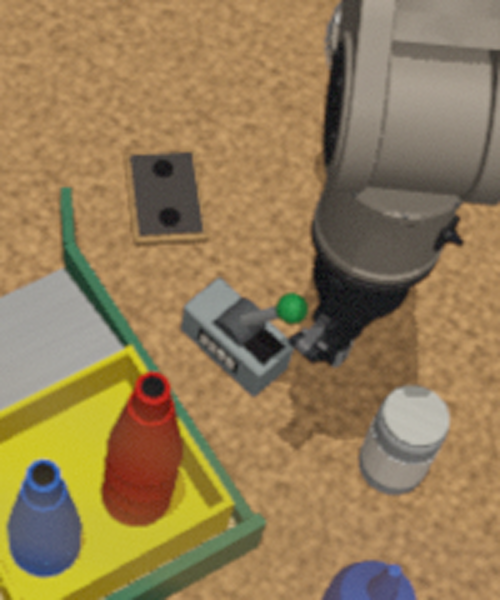

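Call:
servo_tool(
  targets=[
    [0, [0, -0.7, 0], 0],
    [0, [0, -0.7, 0], 0],
    [0, [0, -0.7, 0], 0],
    [0, [0, -0.7, 0], 0],
    [0, [0, -0.7, 0], 0],
    [0, [0, -0.7, 0], 0],
    [0, [0, -0.7, 0], 0],
    [0, [0, -0.7, 0], 0],
    [0, [0, -0.7, 0], 0],
    [0, [0, -0.7, 0], 0],
    [0, [0, -0.7, 0], 0],
    [0, [0, -0.7, 0], 0],
    [0, [0, -0.7, 0], 0],
    [0, [0, -0.7, 0], 0],
    [0, [0, -0.7, 0], 0],
    [0, [0, -0.5, 0], 0],
    [0, [0, 0, 0], 0],
  ],
)

```text
clock: 42.68
tcp_pos: [0.413, 0.1952, 0.1279]
tcp_rot: [-0.229, 1.559, 0.229]
ft_force: [-1.6, 5.0, -1.9]
gripper_width: -0.0002
```

```bash
python3 - <<'E'
from m import *
status(); to(.4153,.1893,.128)
f=optics.grab_frame("scene"); im=f["frame"][...,::-1]; cv2.imwrite("pics/z27.png",cv2.resize(im[150:390,300:500],None,fx=2.5,fy=2.5,interpolation=cv2.INTER_CUBIC))
for a,ce,p in blobs(f,"green"): print(a,ce.round(),p.mean(0).round(4),"s",((p.mean(0)[:2]-[.4098,.2075])@[.287,-.958]).round(4))
E
```

```text
t 42.68 tcp [0.413  0.1952 0.1279]  yaw(tool y) 1.8622 rad  w -0.0002 ft [-1.6  5.  -1.9] q6 -0.45
to (0.4153, 0.1893, 0.128) shift cm [-0.01 -0.64  0.05] max/4 rows 0.2
```

View pics/z27.png

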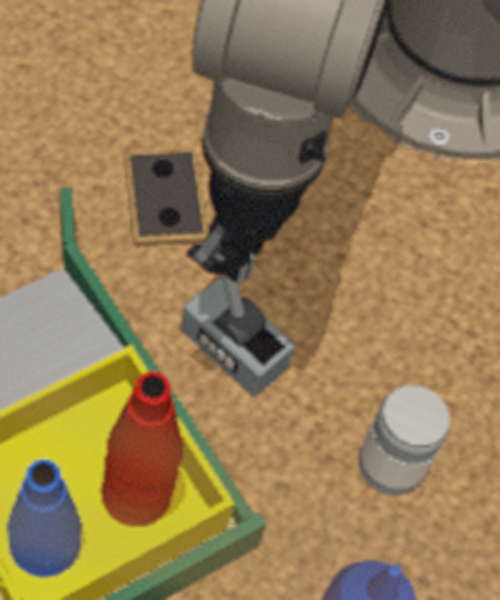

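The lever swings with the fingers (5 N). I continue to the stop in small steps, watching the force.

Call:
servo_tool(
  targets=[
    [0, [0, -0.3, 0], 0],
    [0, [0, -0.3, 0], 0],
    [0, [0, -0.2, 0], 0],
    [0, [0, -0.2, 0], 0],
    [0, [0, 0, 0], 0],
  ],
)

```text
clock: 43.15
tcp_pos: [0.4156, 0.1868, 0.1279]
tcp_rot: [-0.229, 1.559, 0.23]
ft_force: [-0.1, 7.4, -5.8]
gripper_width: -0.0001
```

Call:
servo_tool(
  targets=[
    [0, [0, -0.3, 0], 0],
    [0, [0, -0.3, 0], 0],
    [0, [0, 0, 0], 0],
  ],
)

```text
clock: 43.4
tcp_pos: [0.4164, 0.1846, 0.1281]
tcp_rot: [-0.228, 1.559, 0.235]
ft_force: [-8.5, 29.1, -8.3]
gripper_width: 0.0002
```

```bash
python3 - <<'E'
from m import *
status()
f=optics.grab_frame("scene"); im=f["frame"][...,::-1]; cv2.imwrite("pics/z28.png",cv2.resize(im[150:390,300:500],None,fx=2.5,fy=2.5,interpolation=cv2.INTER_CUBIC))
f=optics.grab_frame("top"); im=f["frame"][...,::-1]; cv2.imwrite("pics/t28.png",cv2.resize(im[220:360,140:340],None,fx=3,fy=3,interpolation=cv2.INTER_CUBIC))
E
```

```text
t 43.40 tcp [0.4164 0.1846 0.1281]  yaw(tool y) 1.8658 rad  w 0.0002 ft [-8.5 29.1 -8.3] q6 -0.41
```

View pics/z28.png

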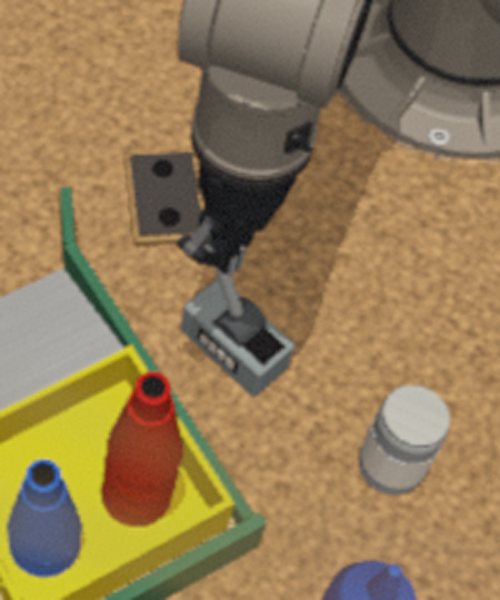

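The force jumped to 31 N with almost no further motion, so the lever is against its stop. I ease back so it follows the finger home, then clear it and rise.

Call:
servo_tool(
  targets=[
    [0, [0, 0, 0], 0],
    [0, [0, 0.5, 0], 0],
    [0, [0, 0.8, 0], 0],
    [0, [0, 0.9, 0], 0],
    [0, [0, 0.9, 0], 0],
    [0, [0, 0.9, 0], 0],
    [0, [0, 0.9, 0], 0],
    [0, [0, 0.9, 0], 0],
    [0, [0, 0.9, 0], 0],
    [0, [0, 0.9, 0], 0],
    [0, [0, 0.9, 0], 0],
    [0, [0, 0.9, 0], 0],
    [0, [0, 0.9, 0], 0],
    [0, [0, 0.9, 0], 0],
    [0, [0, 0.9, 0], 0],
    [0, [0, 0.9, 0], 0],
    [0, [0, 0.6, 0], 0],
    [0, [0, 0, 0], 0],
    [0, [0, 0, 0], 0],
  ],
)

```text
clock: 45.08
tcp_pos: [0.3782, 0.3115, 0.1282]
tcp_rot: [-0.23, 1.559, 0.23]
ft_force: [-0.2, 0.0, 0.1]
gripper_width: -0.0001
```

Call:
servo_tool(
  targets=[
    [0, [-2, 0, 0], 0],
    [0, [-4, 0, 0], 0],
    [0, [-4, 0, 0], 0],
    [0, [-4, 0, 0], 0],
    [0, [-4, 0, 0], 0],
    [0, [0, 0, 0], 0],
    [0, [0, 0, 0], 0],
    [0, [0, 0, 0], 0],
    [0, [0, 0, 0], 0],
  ],
)

```text
clock: 45.83
tcp_pos: [0.3781, 0.3106, 0.3072]
tcp_rot: [-0.23, 1.56, 0.229]
ft_force: [0.5, 0.1, 0.4]
gripper_width: -0.0001
```

```bash
python3 - <<'E'
from m import *
crate("29")
for n in("top","scene"):
    f=dict(np.load("/tmp/%s29.npz"%n))
    for c in("red","blue","green"):
        for a,ce,p in blobs(f,c):
            if .38<p[:,0].mean()<.75 and .1<p[:,1].mean()<.36 and p[:,2].max()>.1:
                print(n,c,a,ce.round(),"zmax %.3f"%p[:,2].max(),p.mean(0).round(4))
E
```

```text
t 45.83 tcp [0.3781 0.3106 0.3072]  yaw(tool y) 1.8628 rad  w -0.0001 ft [0.5 0.1 0.4] q6 -0.58
top n 971 y [0.195 0.369] x [0.508 0.711] z at back/front rim [np.float64(0.081), np.float64(0.082)]
scene n 1288 y [0.197 0.37 ] x [0.511 0.715] z at back/front rim [np.float64(0.082), np.float64(0.082)]
top red 981 [194. 217.] zmax 0.244 [0.5547 0.2898 0.1572]
top blue 689 [199. 178.] zmax 0.176 [0.6451 0.2941 0.1123]
top green 100 [211. 297.] zmax 0.160 [0.394  0.2501 0.1544]
scene red 890 [357. 329.] zmax 0.244 [0.575  0.3191 0.1632]
scene blue 50 [317. 340.] zmax 0.177 [0.6569 0.3071 0.1716]
scene green 97 [416. 273.] zmax 0.161 [0.3977 0.2564 0.1534]
```

View pics/scene29.png

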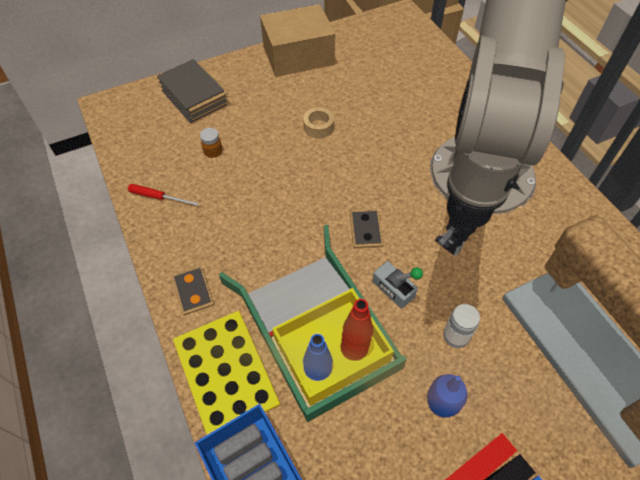

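View pics/top29.png

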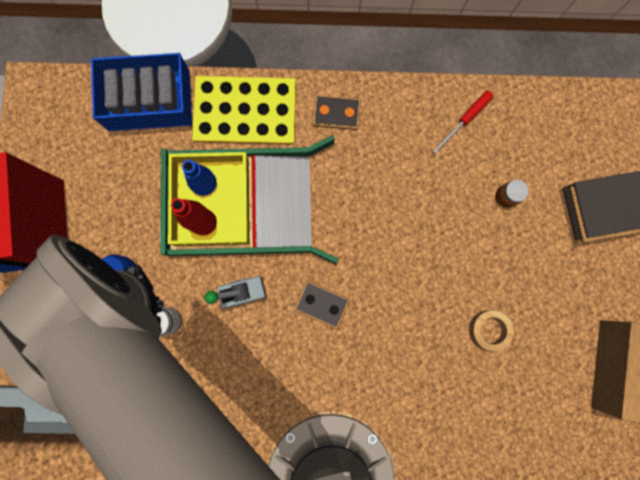

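Everything is in place: knob back at its rest pixels (211,297)/(416,273), crate flat behind the lip, stacks at full-nest heights, and bystanders where they were. Handing in.

```bash
python3 - <<'E'
from rig import order
print(order.job_done())
E
```

```text
the job is handed in; nothing more can be done
None
```

I finished the job and handed it in at about 46 s of robot time. The hand-in gives no verdict, so the results below are from my own checks.

- **Cones:** Four cones were present, three red and one blue, and all are on the posts of their colour. They were released within a couple of millimetres of the fully nested height and were not pressed. On the deck, the stack tops read 0.244 m (red) and 0.177 m (blue). Fully nested would be 0.239 m and 0.171 m, and the depth camera had read about 5 mm high throughout.
- **Crate:** I pushed it up the ramp with two fingers, feeling about 3–8 N in the readings. It dropped behind the red lip and sits flat, with the back and front rims both at 0.082 m. Its centre is at about ramp x 0.228 m.
- **Lever:** I swung it until the force jumped from about 9 N to 31 N with almost no further movement, which I took as the stop. I could not read the angle directly. It sprang back, and the knob is at its starting pixels in both cameras.
- **Bystanders and robot:** All the bystanders look unmoved in the last pictures. The glue bottle is partly hidden by the arm in the top view but unchanged in the scene view. The gripper ended clear of everything.

No check failed or disagreed beyond that depth offset and the 2 mm or so between the two cameras.

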